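Load the drying corner after dumpling making and start its timer

TASK

The washed dumpling tools must dry: lay every rolling pin that is there across the zigzag rest, one to a valley, barrel down on both uprights, and hang every U-shaped clip astride the bar of the rail, straddling it with its legs down on either side. When all of them are loaded, and only then, turn the blower's timer dial to the 40-minute mark. Do not disturb the other kitchen things, and leave everything standing free and still.

Things in the scene. Friction and masses are not known exactly. Their poses are not given: they have to be found in the camera images.
- pin_rest: Fixed steel rest. Two upright strips 8 mm thick, 190 long, run along its x at y = -55 and +55. Their tops zigzag (20 deg slopes): valleys at x = -60, 0, +60, ridges between 11 mm higher, and end horns 125 mm high at x = -93, +93. A pin laid across, along the rest's y, settles in a valley, its axis 100 mm up. Base 10 mm. Origin: centre of the underside, on the table; z up.
- clip_rail: Fixed steel rail: a level round bar, 12 mm diameter, 360 mm long along its own y, on a post at each end; the bar's axis is 100 mm above the table (its top 106 mm), straight above the y axis. Origin: centre of the underside, on the table; z up.
- blower: Fixed white box 120x120x45 mm, vents on its +x side, timer dial in the middle of its top. Origin: centre of the underside. Thin black marks round the dial, every 30 deg = 10 min, run clockwise seen from above from 0 (towards its -x, the robot) to 90 min; the 40-minute mark, fifth counting the zero, is the one long, thick mark.
- timer_grip (a point): Point on the dial's upright axis, 82 mm above the table, at the height to grip its bar handle: the bar is 42 mm long, 14 mm thick, its top 89 mm above the table; the 44 mm disc under it has its top at 59 mm. A white line on the bar is the pointer: at 0 it points to the blower's -x.
- timer (a joint): Dial angle in rad: 0 at 0 min, growing clockwise seen from above, 0.05236 per minute, 40 min = 2.094; stops at 0 and 4.71. Starts between 0 and 0.9 and stays where it is left (friction 0.03 N m). At 0 the bar handle lies along the blower's x; at q it has turned clockwise by q from there.
- pin0: Thin birch rolling pin, 210 mm long: round barrel 20 mm in diameter (170 mm between collars), and at each end a hexagonal collar 26 mm across flats, 20 mm long, that keeps it from rolling. 0.06 to 0.13 kg. May be absent. Origin: middle of the pin, on its axis (13 mm above the table when lying there); x along the pin; it may be turned about x.
- pin1: Thin birch rolling pin, 210 mm long: round barrel 20 mm in diameter (170 mm between collars), and at each end a hexagonal collar 26 mm across flats, 20 mm long, that keeps it from rolling. 0.06 to 0.13 kg. May be absent. Origin: middle of the pin, on its axis (13 mm above the table when lying there); x along the pin; it may be turned about x.
- pin2: Thin birch rolling pin, 210 mm long: round barrel 20 mm in diameter (170 mm between collars), and at each end a hexagonal collar 26 mm across flats, 20 mm long, that keeps it from rolling. 0.06 to 0.13 kg. May be absent. Origin: middle of the pin, on its axis (13 mm above the table when lying there); x along the pin; it may be turned about x.
- clip0: Grey rigid plastic clip, an upside-down U standing on its two legs: 35 mm over the legs' outsides along its x, 44 mm wide along its y (the bar's direction once hung), legs 5 mm thick, gap 25 mm; crown underside 50 mm, top 56 mm above the feet; an 8 mm steel spring barrel along y on top, up to 63 mm. About 0.05 kg. May be absent. Origin: between the feet, at their level; z towards the crown.
- clip1: Grey rigid plastic clip, an upside-down U standing on its two legs: 35 mm over the legs' outsides along its x, 44 mm wide along its y (the bar's direction once hung), legs 5 mm thick, gap 25 mm; crown underside 50 mm, top 56 mm above the feet; an 8 mm steel spring barrel along y on top, up to 63 mm. About 0.05 kg. May be absent. Origin: between the feet, at their level; z towards the crown.
- clip2: Grey rigid plastic clip, an upside-down U standing on its two legs: 35 mm over the legs' outsides along its x, 44 mm wide along its y (the bar's direction once hung), legs 5 mm thick, gap 25 mm; crown underside 50 mm, top 56 mm above the feet; an 8 mm steel spring barrel along y on top, up to 63 mm. About 0.05 kg. May be absent. Origin: between the feet, at their level; z towards the crown.
- steel_bowl: Bystander, leave alone: steel bowl, 150 mm wide and 70 mm high. Origin: centre of its underside.
- plate_low: Bystander, leave alone: lower of two stacked white melamine plates, 170 mm wide, 12 mm high. Origin: centre of its underside.
- plate_top: Bystander, leave alone: upper of the two stacked plates. Origin: centre of its underside.
- clamp_jar: Bystander, leave alone: clear glass jar with a lid and wire clamp, 70 mm wide, 110 mm high. Origin: centre of its underside.
- spoon: Bystander, leave alone: white ceramic spoon, 140 mm long, lying on the table. Origin: centre of its underside.
- soy_bottle: Bystander, leave alone: amber glass bottle, 56 mm wide, 150 mm high. Origin: centre of its underside.
- spice_tin: Bystander, leave alone: small steel tin, 56 mm wide, 70 mm high. Origin: centre of its underside.
- sponge_box: Bystander, leave alone: blue ceramic sponge box, 90 x 60 x 35 mm. Origin: centre of its underside.
Mind the look-alikes: they are no part of the job. Leave any purple look-alike of the clip2 alone.

How it is judged (in metres and radians):
On the way, in this order (a step that is already met when the one before it is completed fails the run):
1. every pin present lies in a valley of the rest and every clip present hangs astride the rail (z of pin0 in the frame of pin_rest between 0.096 and 0.104 m and y of pin0 in the frame of pin_rest between -0.026 and 0.026 m and x of pin0 in the frame of pin_rest between -0.075 and 0.075 m and angle between the x axis of each of pin0, pin1, pin2 and the y axis of pin_rest, either way round below 0.09 rad and linear speed of each of pin0, pin1, pin2, clip0, clip1, clip2 below 0.03 m/s and z of pin1 in the frame of pin_rest between 0.096 and 0.104 m and y of pin1 in the frame of pin_rest between -0.026 and 0.026 m and x of pin1 in the frame of pin_rest between -0.075 and 0.075 m and z of pin2 in the frame of pin_rest between 0.096 and 0.104 m and y of pin2 in the frame of pin_rest between -0.026 and 0.026 m and x of pin2 in the frame of pin_rest between -0.075 and 0.075 m and z of clip0 in the frame of clip_rail between 0.05 and 0.062 m and x of clip0 in the frame of clip_rail between -0.022 and 0.022 m and y of clip0 in the frame of clip_rail between -0.15 and 0.15 m and angle between each of clip0, clip1, clip2's own z axis and vertical below 0.4 rad and angle between the y axis of each of clip0, clip1, clip2 and the y axis of clip_rail, either way round below 0.35 rad and z of clip1 in the frame of clip_rail between 0.05 and 0.062 m and x of clip1 in the frame of clip_rail between -0.022 and 0.022 m and y of clip1 in the frame of clip_rail between -0.15 and 0.15 m and z of clip2 in the frame of clip_rail between 0.05 and 0.062 m and x of clip2 in the frame of clip_rail between -0.022 and 0.022 m and y of clip2 in the frame of clip_rail between -0.15 and 0.15 m), for 0.2 s.
2. the timer dial is then at the 40-minute mark (value of joint timer between 1.994 and 2.194 rad), for 0.2 s.
At the end, for the whole second after the job is handed in: Every pin lies in a valley (axis 100+-4 mm up, middle within 26 mm, square within 0.09 rad); every clip hangs astride the bar (origin 56+-6 mm up, within 22 mm across, tilt < 0.4, turn < 0.35 rad, between the posts); dial 2.094+-0.10 rad; all released and at rest (all of step 1 and all of step 2 and velocity of joint timer below 0.05 rad/s); the robot touches nothing.
It fails at once if one of the other kitchen things is moved more than 30 mm (distance of any of steel_bowl, plate_low, plate_top, clamp_jar, spoon, soy_bottle, spice_tin, sponge_box from where it was at the start of the episode above 0.03 m).
Of pin0, pin1, pin2 only 2 to 3 are there at a start; the rules pass over those that are not, and their reading is None.
Of clip0, clip1, clip2 only 2 to 3 are there at a start; the rules pass over those that are not, and their reading is None.
At some moment in a run one of pin0, pin1, pin2 may be knocked a few centimetres aside while the robot is not near it.
Once in a run the grip may slacken for a moment while it holds something.
It also fails if it takes over 210 s, if anything falls off the work surface, if the arm or the gripper's body presses on something with over 40 N, if the wrist force passes 120 N, or if a joint passes its speed limit or range.

ROBOT

A 6-joint arm with a two-finger parallel gripper is mounted at the origin on the work surface. World frame = base frame: x ahead of the robot, y to its left, z up, the work surface at z = 0. Lengths are in mm, angles in rad, forces in N, time in s.
With the tool pointing down it reaches from about 275 to 775 mm from the base axis. Payload 14.6 kg.
Tool frame: the origin (TCP) lies midway between the tips of the shut fingers; the grasp point (between the pads) lies 19 mm behind it (arm.grip_depth is the distance from the TCP to the grasp point, in mm); z points along the fingers, y is the line along which they close (so a half turn about z gives the same grasp; the last joint's range is limited). The gripper opens to 85 mm and grips with 20 to 120 N. Pads are 22 mm wide; open, the fingers measure 114 mm over their backs; the gripper's body (76 mm by 85 mm) begins 54 mm behind the grasp point. The pads swing forward as they close: fully open they stand 13 mm farther back than shut.
Start: joints at [-1.3, 0.263, -0.048, 1.259, 0, 1.415], TCP at [216.845, -478.128, 205.878] pointing down, gripper open.
Joint ranges: [-2.65, 2.65], [-0.89, 1.7], [-1.18, 1.37], [-2.13, 2.11], [-1.35, 1.29], [-3.14, 3.14]. Speed limits (rad/s): [1.89, 1.89, 2.57, 2.79, 3.14, 3.14].

INTERFACE

Orientations are given as a rotation vector (axis times angle).
In Python, from rig import arm gives the robot as it stands.
- The arm moves only by the tool step_arm, never from a script. Its argument "increments" is a list of rows, each a list of 6 numbers: the shift along the tool's x, y, z in mm, then the turn, a rotation vector about the tool's x, y, z in rad. In form: [[tx, ty, tz, ax, ay, az], ...]. A call has 1 to 5 rows; each row is the pose to reach, as a shift and turn from the pose commanded when the call began, along the tool's axes at that moment; what a row does not reach only later rows make up. A row lasts 1/8 s, in which the tool goes at most 62.5 mm and 10.7 degrees, less where a joint would pass 70% of its speed; a pose out of reach is approached as far as the arm can. A call with a gripper value outside its range is refused whole. "gripper" is the opening, from 0 (shut) to 1 (fully open), set as the call begins (left out, the last holds). The fingers move at their own pace and stop on an object; the grip force is fixed at half the most. Time passes only in rows, so rows that repeat a pose let the fingers close. It gives the time, the measured TCP pose, the force, the opening and the grip force at its end, in the units of the state.
- arm.read_state(): the state, without advancing time (a new reading comes with each control period).
- arm.read_camera(name): name is "side" or "top" or "wrist"; returns a dict with "img" (480x640x3 uint8, red, green, blue), "depth" (480x640 float32, mm along the optical axis (not along the pixel's ray), 0 where there is no reading), "camera_matrix" (3x3 intrinsics, pixels), "pose" (4x4, takes a point from camera to world coordinates); the wrist camera has in their place "mount" (4x4, takes a point from camera to tool coordinates, whose origin is the TCP and whose axes are the flange's). Camera axes: x right, y down, z forward; pixel columns grow to the right and rows downward; lengths in mm; the calibration is good to about 2 mm. A picture is of the moment at which its call begins: read the wrist's pose just before it.
- arm.job_done(): hands the job in; it is judged then, once.
The state is a dict: "t": time; "joint_positions": joint angles; "qd": joint speeds; "effort": joint torques, N m; "eef_pos": TCP position; "orientation": TCP orientation; "wrist_force": force on the tool from outside, world axes, zero at the start; "ft_torque": the same for the moment, N m; "opening": opening from 0.0 (shut) to 1.0 (fully open); "grasp_force": force on a finger pad.
Only numpy, scipy, OpenCV 4.12 (cv2) and the standard library are available. Lean on these libraries where they do the work, as an engineer would, in place of code of your own. Each camera call takes 0.05 s, during which the arm holds its last target. There are 200 camera calls.

## Working session

There is one attempt and no reset: what is moved stays moved. The work goes in short steps, Python scripts to look and compute and a tool call to move; the robot and the scene stay as the last step left them, time stands still between calls to the robot, and variables do not carry over. Pictures are saved under pics/ and viewed, at most 14 in all, crops included, and the job is handed in when it is done.

Besides the shell and the picture viewer there is one more tool, called after "Call:" as name(argument=value, ...), one argument or row to a line, values as JSON. step_arm: Moves the arm, as the interface text tells. Its arguments: {"type":"object","properties":{"increments":{"type":"array"},"gripper":{"type":"number"}},"required":["increments"]}

```bash
ls; mkdir -p pics; python3 - <<'E'
from rig import arm
import cv2,numpy as np,pickle
print(arm.read_state())
for n in("top","side"):
    c=arm.read_camera(n); pickle.dump(c,open(n+'0.pkl','wb'))
    cv2.imwrite(f'pics/{n}0.png',c['img'][:,:,::-1]); print(n,c['camera_matrix'].round(1).tolist(),c['pose'].round(3).tolist())
E
```

```text
pics
{'t': 0.0, 'joint_positions': array([-1.30028456e+00,  2.63514555e-01, -4.89663173e-02,  1.25941187e+00,
        1.65791415e-05,  1.41550234e+00]), 'qd': array([ 8.12328059e-04,  2.80467385e-03,  4.57829103e-05, -1.14929965e-03,
        1.72176407e-03,  4.73628898e-04]), 'effort': array([-1.51355431e-03, -6.37614584e+01,  3.84562147e+01,  1.38544207e-02,
       -1.20277609e-04, -6.77322220e-06]), 'eef_pos': array([ 216.76961432, -477.80579197,  205.41867756]), 'orientation': array([-3.06958989e+00, -6.63581124e-01,  7.31374397e-05]), 'wrist_force': array([ 0.3852448 , -0.36526239,  0.09580514]), 'ft_torque': array([0.02508978, 0.00836221, 0.03593064]), 'grasp_force': 0.0, 'opening': 0.9968507997526993}
top [[474.8, 0.0, 317.1], [0.0, 474.8, 242.5], [0.0, 0.0, 1.0]] [[0.163, -0.964, 0.209, 334.786], [-0.987, -0.161, 0.028, 7.715], [0.007, -0.211, -0.978, 1181.559], [0.0, 0.0, 0.0, 1.0]]
side [[482.7, 0.0, 321.2], [0.0, 482.7, 233.4], [0.0, 0.0, 1.0]] [[-0.845, -0.304, 0.439, 59.709], [-0.534, 0.497, -0.683, 836.1], [-0.011, -0.812, -0.583, 769.005], [0.0, 0.0, 0.0, 1.0]]
```

View pics/top0.png

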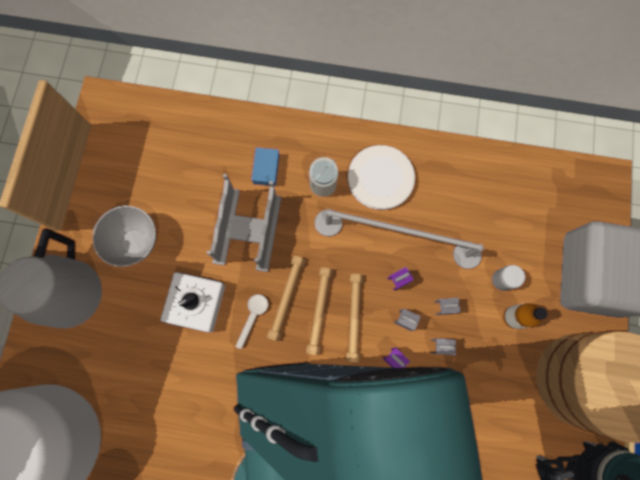

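View pics/side0.png

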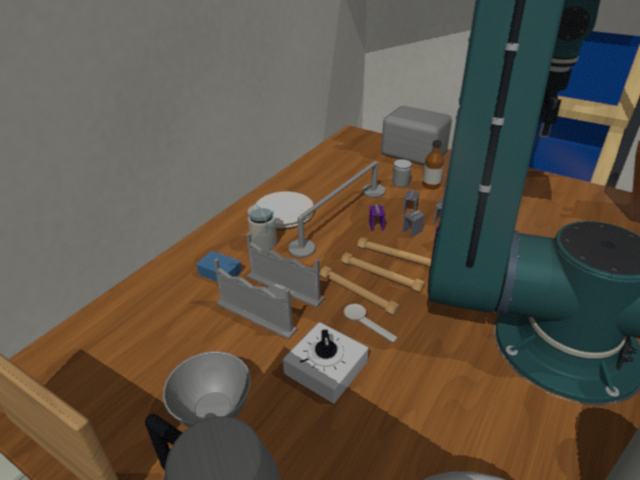

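Top view: three pins at about (288,298), (319,311), (355,316). Three grey clips are at (408,319), (450,305), (445,346), and the purple look-alikes at (401,278), (397,358) are to be left alone. The rail runs (332,217)→(480,248), the rest is at (245,225), and the blower is at (193,300).

```bash
cat >h.py <<'E'
import cv2,numpy as np,pickle
from rig import arm
from scipy.spatial.transform import Rotation as R
def cloud(c,T=None):
    K=c['camera_matrix'];T=c['pose'] if T is None else T
    v,u=np.mgrid[:480,:640];d=c['depth']
    P=np.stack([(u-K[0,2])/K[0,0]*d,(v-K[1,2])/K[1,1]*d,d],-1)
    return P@T[:3,:3].T+T[:3,3]
def look(n,save=None):
    if n=='wrist':
        s=arm.read_state();c=arm.read_camera(n)
        T=np.eye(4);T[:3,:3]=R.from_rotvec(s['orientation']).as_matrix();T[:3,3]=s['eef_pos']
        c['pose']=T@c['mount']
    else: c=arm.read_camera(n)
    c['P']=cloud(c);c['hsv']=cv2.cvtColor(c['img'],cv2.COLOR_RGB2HSV)
    if save: cv2.imwrite(save,c['img'][:,:,::-1])
    return c
def blobs(m,amin=20):
    n,l,s,ce=cv2.connectedComponentsWithStats(m.astype(np.uint8))
    return [(l==i,ce[i].round(),s[i,4]) for i in range(1,n) if s[i,4]>=amin]
def rect(p): # centre, long-axis angle (world), long, short
    (c,(w,h),a)=cv2.minAreaRect(p.astype(np.float32))
    if w<h:w,h,a=h,w,a+90
    return np.round(c,1),round((np.deg2rad(a)+np.pi/2)%np.pi-np.pi/2,3),round(w,1),round(h,1)
def goal(xyz,yaw): # down-pointing tool; yaw= world angle of tool y (closing line); -> tool-frame shift + turn about z
    s=arm.read_state();Rm=R.from_rotvec(s['orientation']).as_matrix()
    y=np.array([np.cos(yaw),np.sin(yaw),0]);z=np.array([0,0,-1.]);x=np.cross(y,z)
    G=np.stack([x,y,z],1);r=R.from_matrix(Rm.T@G).as_rotvec()
    return (Rm.T@(np.array(xyz)-s['eef_pos'])).round(1),r.round(3)
E
python3 - <<'E'
from h import *
c=pickle.load(open('top0.pkl','rb'));P=cloud(c);hsv=cv2.cvtColor(c['img'],cv2.COLOR_RGB2HSV)
for q in[(288,298),(408,319),(450,305),(445,346),(401,278),(245,230),(193,300),(405,233),(300,360),(200,400)]:print(q,hsv[q[1],q[0]],P[q[1],q[0]].round())
z=P[...,2];H,S,V=cv2.split(hsv)
reg=np.zeros(z.shape,bool);reg[130:370,80:545]=1
for m,k,ce,n in[(z[k]*0,k,ce,n) for k,ce,n in blobs(reg&(z>12)&(z<150),60)]:
    p=P[k];print(ce,n,'hsv',np.median(hsv[k],0),'z',np.percentile(p[:,2],[5,50,98]).round(),rect(p[:,:2]))
print('bar')
k=reg&(z>90)&(z<115);k[:,:320]=0;k[:,490:]=0;k[260:]=0
p=P[k][:,:2];print(rect(p),np.percentile(P[k][:,2],[50,98]),cv2.fitLine(p.astype(np.float32),cv2.DIST_HUBER,0,.01,.01).ravel())
big=cv2.resize(c['img'][240:380,230:480,::-1],None,fx=3.2,fy=3.2,interpolation=cv2.INTER_CUBIC);cv2.imwrite('pics/crop.png',big[:600,:800])
E
```

```text
(288, 298) [ 16 126 154] [435.  88.  19.]
(408, 319) [ 13  12 154] [ 429. -200.   63.]
(450, 305) [ 15  14 145] [ 477. -292.   65.]
(445, 346) [ 15  13 159] [ 382. -292.   61.]
(401, 278) [170  17 134] [ 522. -171.   63.]
(245, 230) [ 13  20 117] [587. 227.   9.]
(193, 300) [60 23 22] [389. 300.  79.]
(405, 233) [ 12  97 124] [ 650. -177.   -3.]
(300, 360) [ 14 162 157] [294.  35.  -1.]
(200, 400) [ 15 165 178] [165. 252.   2.]
[ 82. 139.] 119 hsv [ 15. 131.  98.] z [13. 23. 42.] (array([748., 690.]), np.float64(0.014), 69.8, 7.2)
[381. 177.] 3256 hsv [ 15.  21. 224.] z [20. 24. 28.] (array([782. , -95.1]), np.float64(0.15), 169.6, 168.7)
[266. 193.] 1535 hsv [103.  75. 152.] z [ 18.  36. 112.] (array([651.1, 189.2]), np.float64(0.139), 313.8, 65.0)
[323. 176.] 907 hsv [ 45.  14. 167.] z [ 26. 105. 110.] (array([741.6,  52. ]), np.float64(0.398), 67.6, 67.3)
[222. 220.] 921 hsv [12. 17. 92.] z [ 17.  75. 122.] (array([592. , 273.9]), np.float64(0.013), 193.5, 15.4)
[121. 234.] 2110 hsv [ 13.  18. 103.] z [14. 38. 71.] (array([514.4, 499.1]), np.float64(0.871), 149.9, 147.5)
[406. 231
[... 1215 characters left out ...]
20.] 335 hsv [160.  12. 128.] z [24. 56. 64.] (array([ 429.6, -203.3]), np.float64(1.266), 45.0, 35.2)
[244. 334.] 139 hsv [ 15.  26. 202.] z [12. 14. 20.] (array([338.9, 175.6]), np.float64(-0.241), 79.9, 14.0)
[445. 346.] 322 hsv [156.   13.  127.5] z [50. 57. 65.] (array([ 381. , -294.7]), np.float64(-1.419), 45.4, 34.3)
[396. 359.] 300 hsv [142.  138.5 109. ] z [34. 56. 64.] (array([ 333.2, -188.4]), np.float64(0.963), 43.9, 35.3)
[542. 363.] 70 hsv [ 15. 133.  88.] z [13. 23. 39.] (array([ 387.7, -535.1]), np.float64(-0.201), 42.7, 5.4)
bar
(array([ 645.9, -120.2]), np.float64(1.182), 437.5, 128.9) [104.9640224  109.94687384] [ 3.4012139e-01  9.4038153e-01  6.6439545e+02 -1.1638556e+02]
```

View pics/crop.png

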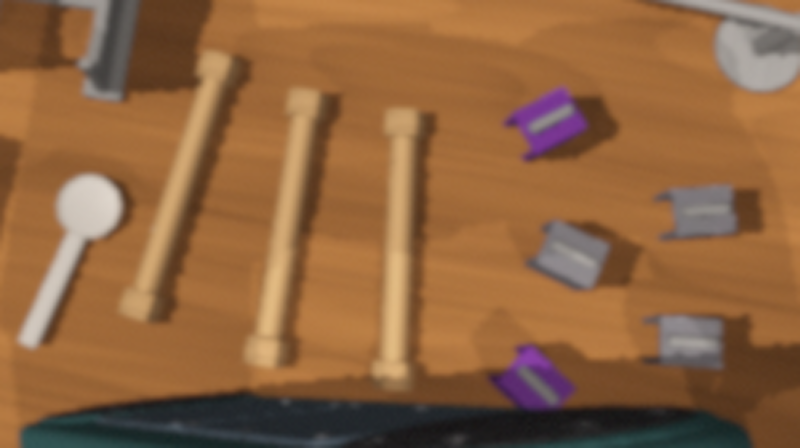

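The crop confirms three grey clips (crop (573,255), (703,210), (690,342)). The two purple ones at crop (547,122) and (535,380) are look-alikes. Next I refine the rail, rest and dial, and work out the first approach.

```bash
python3 - <<'E'
from h import *
c=pickle.load(open('top0.pkl','rb'));P=cloud(c);hsv=cv2.cvtColor(c['img'],cv2.COLOR_RGB2HSV);z=P[...,2]
k=(z>98)&(z<112);k[:,:345]=0;k[:,465:]=0;k[:205]=0;k[255:]=0
p=P[k];vx,vy,x0,y0=cv2.fitLine(p[:,:2].astype(np.float32),cv2.DIST_HUBER,0,.01,.01).ravel()
print('bar',k.sum(),np.median(p[:,2]),'yaw',np.arctan2(vy,vx),x0,y0)
k=(z>60)&(z<112);k[:,:320]=0;k[:,492:]=0;k[:205]=0;k[268:]=0
t=(P[k][:,:2]-[x0,y0])@[vx,vy];print('ends',np.percentile(t,[0.5,99.5]));m=np.percentile(t,[.5,99.5]).mean();print('centre',x0+m*vx,y0+m*vy)
for nm,s in(('L',np.s_[170:285,205:240]),('R',np.s_[180:285,250:282])):
    m=np.zeros(z.shape,bool);m[s]=1;m&=(z>84)&(z<130)
    print(nm,m.sum(),rect(P[m][:,:2]),np.percentile(P[m][:,2],[5,95]))
# dial
m=np.zeros(z.shape,bool);m[275:330,165:220]=1
b=m&(z>72)&(z<100);print('handle',b.sum(),rect(P[b][:,:2]))
w=b&(hsv[...,2]>90);print('pointer px',w.sum(),P[w][:,:2].mean(0),P[w].round()[:8].tolist())
mk=m&(z>38)&(z<52)&(hsv[...,2]<110);print(blobs(mk,3).__len__())
for nm,a in(('A',(429.6,-203.3,1.266)),('B',(477.2,-294.4,1.8)),('C',(381,-294.7,1.722))):
    print(nm,goal([a[0],a[1],130],a[2]-np.pi/2))
E
```

```text
bar 618 104.43973921775535 yaw 1.5003235 629.18463 -159.13457
ends [-183.25114509  186.60524683]
centre 629.302720006119 -157.46167912496125
L 379 (array([592.1, 276.3]), np.float64(0.013), 193.1, 10.6) [ 86.33518409 122.05126798]
R 347 (array([592.9, 166.9]), np.float64(0.009), 193.5, 9.0) [ 86.83547829 123.4702605 ]
handle 138 (array([387.6, 312.1]), np.float64(-0.862), 43.1, 15.1)
pointer px 34 [379.53197886 322.89764099] [[387.0, 321.0, 92.0], [384.0, 327.0, 85.0], [384.0, 323.0, 91.0], [385.0, 322.0, 88.0], [385.0, 319.0, 92.0], [385.0, 317.0, 90.0], [386.0, 316.0, 85.0], [381.0, 329.0, 86.0]]
1
A (array([ 307.2, -162.1,   75.7]), array([-0.001, -0.001, -0.84 ]))
B (array([313. , -59.4,  75.6]), array([-1.000e-03, -1.000e-03, -1.374e+00]))
C (array([225.2, -98.9,  75.6]), array([-1.000e-03, -1.000e-03, -1.296e+00]))
```

Call:
step_arm(
  increments=[
    [150,-80,35,0,0,-0.42],
    [150,-80,35,0,0,-0.42],
    [150,-80,35,0,0,-0.42],
  ],
  gripper=0.68,
)

```text
t: 0.48
eef_pos: [321.1, -341.3, 170.3]
orientation: [-2.862, -1.295, -0.0]
wrist_force: [0.1, 0.5, 0.2]
opening: 0.68
grasp_force: 0.0
```

Call:
step_arm(
  increments=[
    [177,-11,41,0,0,-0.42],
    [177,-11,41,0,0,-0.42],
    [177,-11,41,0,0,-0.42],
    [177,-11,41,0,0,-0.42],
    [177,-11,41,0,0,-0.42],
  ],
)

```text
t: 1.1
eef_pos: [429.4, -203.6, 129.8]
orientation: [-2.533, -1.858, 0.001]
wrist_force: [-0.1, 0.4, -0.6]
opening: 0.684
grasp_force: 0.0
```

```bash
python3 - <<'E'
from h import *
c=look('wrist','pics/w1.png');s=arm.read_state();print(s['t'],s['eef_pos'],s['opening'],s['joint_positions'].round(2))
P=c['P'];z=P[...,2]
for k,ce,n in blobs((z>50)&(z<72),150):print(ce,n,np.median(c['hsv'][k],0),rect(P[k][:,:2]),np.percentile(P[k][:,2],[50,98]))
print(goal([429.6,-203.3,30],1.266-np.pi/2))
E
```

```text
1.15 [ 429.22860861 -204.21524968  129.99724241] 0.6805005810901693 [-0.62  0.22 -0.32  1.03 -0.    1.26]
[457. 141.] 4916 [139. 167. 200.] (array([ 527.4, -172.6]), np.float64(-0.936), 44.5, 35.3) [56.80973472 64.10188099]
[315. 234.] 3906 [129.   9. 190.] (array([ 432.1, -201.6]), np.float64(1.27), 44.0, 35.1) [56.80002351 64.00682021]
[162. 257.] 3859 [139. 157. 149.] (array([ 335.3, -187.2]), np.float64(0.966), 44.9, 35.4) [56.71266725 63.95842541]
[436. 324.] 778 [133.   11.  181.5] (array([ 489.6, -290.5]), np.float64(-1.331), 44.5, 13.3) [56.58141236 57.90122492]
[633. 336.] 335 [ 23.   9. 142.] (array([ 615.2, -333.2]), np.float64(0.936), 15.6, 7.7) [56.00594874 64.97929867]
[287. 373.] 2959 [130.  11. 117.] (array([ 383.3, -293.9]), np.float64(-1.451), 45.2, 35.5) [56.73595219 63.96977848]
[609. 440.] 394 [ 20.    9.  161.5] (array([ 591. , -415.6]), np.float64(-0.991), 28.9, 5.8) [60.22861274 71.46472412]
(array([  1. ,   0.1, 100. ]), array([-0.   ,  0.   , -0.001]))
```

View pics/w1.png

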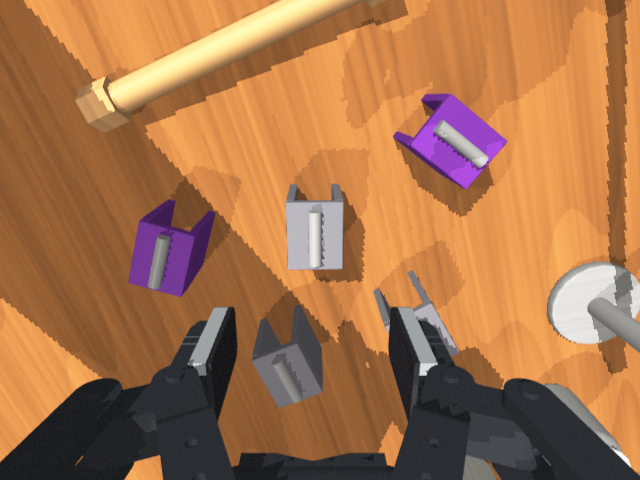

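The wrist view shows grey clip A between the purple pair, at (315,235). I'll descend, grip and lift.

Call:
step_arm(
  increments=[
    [2,1,60,0,0,0],
    [2,1,97,0,0,0],
    [2,1,100,0,0,0],
  ],
)

```text
t: 1.52
eef_pos: [429.4, -202.2, 28.6]
orientation: [-2.533, -1.853, 0.002]
wrist_force: [-0.3, -0.7, -0.1]
opening: 0.682
grasp_force: 0.0
```

Call:
step_arm(
  increments=[
    [0,0,0,0,0,0],
    [0,0,0,0,0,0],
    [0,0,0,0,0,0],
    [0,0,0,0,0,0],
  ],
  gripper=0.3,
)

```text
t: 2.02
eef_pos: [431.4, -202.1, 30.5]
orientation: [2.532, 1.858, 0.0]
wrist_force: [-0.7, -0.9, 5.8]
opening: 0.297
grasp_force: 3.4
```

Call:
step_arm(
  increments=[
    [0,0,-60,0,0,0],
    [0,0,-120,0,0,0],
    [0,0,-140,0,0,0],
  ],
)

```text
t: 2.4
eef_pos: [432.1, -202.5, 173.4]
orientation: [2.529, 1.856, 0.002]
wrist_force: [-0.4, -1.1, -0.9]
opening: 0.294
grasp_force: 0.0
```

```bash
python3 - <<'E'
from h import *
s=arm.read_state();print(s['eef_pos'],s['opening'],s['grasp_force'],s['wrist_force'])
c=np.array([629.3,-157.5]);u=np.array([np.cos(1.5),np.sin(1.5)])
for d in(70,0,-70):
    p=c+d*u;print(d,p,goal([*p,170],1.5-np.pi/2))
E
```

```text
[ 432.14287555 -202.53235868  173.40515423] 0.29413110679376264 0.0 [-0.36482457 -1.14328877 -0.87809564]
70 [634.25160412 -87.67535094] (array([170.2, 158.3,   3.9]), array([ 0.004,  0.002, -0.234]))
0 [ 629.3 -157.5] (array([102.1, 174.5,   4. ]), array([ 0.004,  0.002, -0.234]))
-70 [ 624.34839588 -227.32464906] (array([ 34. , 190.8,   4.2]), array([ 0.004,  0.002, -0.234]))
```

```bash
python3 - <<'E'
from h import *
c=look('wrist','pics/w2.png');P=c['P'];z=P[...,2]
for k,ce,n in blobs((z>12)&(z<260)&(np.arange(480)[:,None]<330),150):print(ce,n,np.median(c['hsv'][k],0),rect(P[k][:,:2]),np.percentile(P[k][:,2],[2,50,98]))
E
```

```text
[231.  57.] 8712 [ 21. 113. 250.] (array([418.3, -78.2]), np.float64(0.098), 210.4, 30.1) [14.56094972 22.24601893 27.01176888]
[621. 206.] 5923 [ 20.   9. 152.] (array([ 620.9, -246.2]), np.float64(1.567), 238.8, 19.0) [ 19.93207992 101.87562805 106.28026782]
[429. 136.] 3824 [139. 167. 207.] (array([ 527.5, -172.7]), np.float64(-0.937), 44.6, 35.2) [22.28434129 56.7467176  64.05378421]
[310. 216.] 3058 [129.   9. 187.] (array([ 432. , -201.6]), np.float64(1.274), 44.3, 34.9) [26.81196755 56.76905272 63.95859082]
[182. 234.] 3594 [139. 157. 144.] (array([ 335.1, -187.2]), np.float64(0.967), 44.8, 35.8) [16.3863041  56.40741001 63.77245542]
[391. 306.] 3455 [128.  11. 163.] (array([ 469.7, -253.9]), np.float64(-1.334), 125.6, 35.0) [ 20.77895828  57.17397996 221.70122866]
[279. 316.] 1771 [113.  13.  75.] (array([ 401.1, -247.7]), np.float64(1.406), 129.8, 25.3) [ 14.57534626 202.29259725 222.80557966]
```

View pics/w2.png

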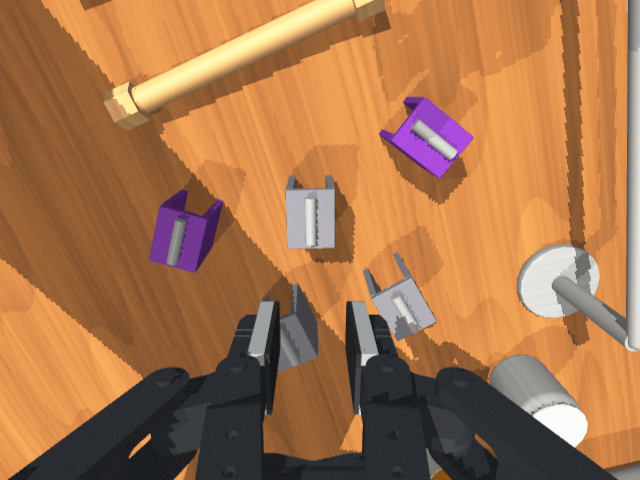

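The clip is untouched at (310,215): opening 0.3 is about its own width. I'll go back down and close fully.

Call:
step_arm(
  increments=[
    [0,0,0,0,0,0],
  ],
  gripper=0.6,
)

```text
t: 2.58
eef_pos: [431.2, -202.0, 169.9]
orientation: [2.532, 1.858, 0.0]
wrist_force: [-0.2, 0.3, -0.9]
opening: 0.5
grasp_force: 0.0
```

Call:
step_arm(
  increments=[
    [1,0,60,0,0,0],
    [1,0,120,0,0,0],
    [1,0,140,0,0,0],
    [1,0,140,0,0,0],
  ],
)

```text
t: 3.08
eef_pos: [429.8, -199.8, 27.8]
orientation: [-2.53, -1.856, 0.002]
wrist_force: [0.2, -0.3, 0.2]
opening: 0.603
grasp_force: 0.0
```

Call:
step_arm(
  increments=[
    [0,0,0,0,0,0],
    [0,0,0,0,0,0],
    [0,0,0,0,0,0],
    [0,0,0,0,0,0],
  ],
  gripper=0.0,
)

```text
t: 3.58
eef_pos: [431.7, -201.3, 31.1]
orientation: [2.532, 1.857, 0.001]
wrist_force: [-3.8, 2.0, 10.6]
opening: 0.055
grasp_force: 59.1
```

Call:
step_arm(
  increments=[
    [0,0,-50,0,0,0],
    [0,0,-100,0,0,0],
    [0,0,-140,0,0,0],
    [0,0,-140,0,0,0],
  ],
)

```text
t: 4.08
eef_pos: [432.8, -201.9, 173.1]
orientation: [2.528, 1.855, 0.003]
wrist_force: [0.4, 0.2, -1.1]
opening: 0.054
grasp_force: 59.5
```

Call:
step_arm(
  increments=[
    [45,40,0,0,0,-0.08],
    [90,84,0,0,0,-0.16],
    [130,120,0,0,0,-0.234],
    [170,158,0,0,0,-0.234],
    [170,158,0,0,0,-0.234],
  ],
)

```text
t: 4.7
eef_pos: [635.1, -84.3, 168.0]
orientation: [-2.295, -2.144, 0.001]
wrist_force: [-1.2, 0.1, -1.1]
opening: 0.055
grasp_force: 59.5
```

```bash
python3 - <<'E'
from h import *
c=look('wrist','pics/w3.png');s=arm.read_state();print(s['t'],s['eef_pos'],s['opening'],s['grasp_force'])
P=c['P'];z=P[...,2];m=(z>96)&(z<110)
for k,ce,n in blobs(m,150):
  p=P[k];v=cv2.fitLine(p[:,:2].astype(np.float32),cv2.DIST_HUBER,0,.01,.01).ravel();print(ce,n,rect(p[:,:2]),np.arctan2(v[1],v[0]),v[2:],np.percentile(p[:,2],[50,98]))
m=(z>112)&(z<260)
for k,ce,n in blobs(m,150):print(ce,n,rect(P[k][:,:2]),np.percentile(P[k][:,2],[2,50,98]))
print(goal([634.3,-87.7,86],-.071))
E
```

```text
4.75 [633.5840175  -85.27817357 168.44632759] 0.05485180107496323 59.48898196220398
[512.  16.] 3679 (array([746.7,  28.9]), np.float64(-0.097), 64.0, 18.2) -0.03685303 [743.228     30.649857] [107.30182286 109.02794052]
[316. 145.] 5035 (array([641.7, -34.3]), np.float64(1.511), 129.1, 15.2) 1.5020789 [641.4819   -28.231766] [105.55512436 107.57988061]
[314. 417.] 1309 (array([ 629. , -209.7]), np.float64(1.498), 77.3, 11.4) 1.5236264 [ 628.2819 -208.5388] [105.94619899 107.5327496 ]
[313. 377.] 31394 (array([635.6, -82.4]), np.float64(-0.067), 94.4, 40.4) [164.71125625 245.88942556 259.15365701]
(array([-2.4,  1. , 82.4]), array([-0.002, -0.   ,  0.002]))
```

View pics/w3.png

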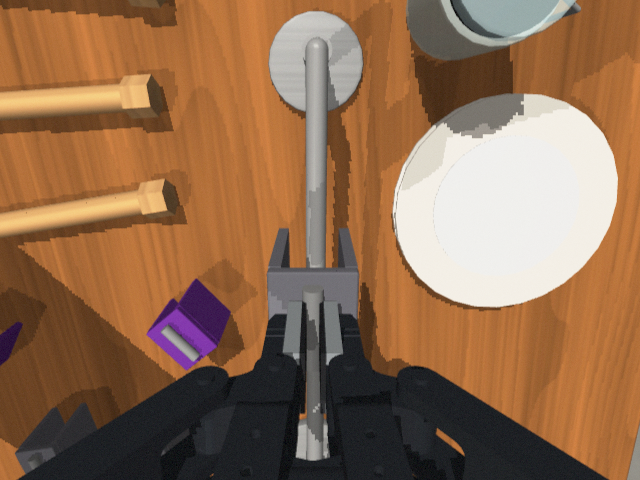

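```bash
python3 - <<'E'
from h import *
s=arm.read_state();c=look('wrist');P=c['P'];T=c['pose']
print(s['eef_pos'])
print('cam in tool',c['mount'].round(2).tolist())
for q in[(313,275),(280,275),(350,275),(313,295),(313,345),(295,325),(335,325),(335,355),(275,240),(348,240),(290,345),(313,400)]:
  print(q,P[q[1],q[0]].round(1),c['hsv'][q[1],q[0]])
t=look('top');k=(t['P'][...,2]>112)&(t['P'][...,2]<165);k[:,:330]=0;k[:200]=0;k[260:]=0
for k,ce,n in blobs(k,10):print(ce,n,rect(t['P'][k][:,:2]),np.percentile(t['P'][k][:,2],[2,50,98]))
d=look('side','pics/s3.png');i=d['img'][130:280,230:430,::-1];cv2.imwrite('pics/s3c.png',cv2.resize(i,None,fx=4,fy=4,interpolation=cv2.INTER_CUBIC))
E
```

```text
[633.5840175  -85.27817357 168.44632759]
cam in tool [[-0.0, -0.95, -0.32, 83.41], [1.0, -0.0, 0.0, 0.55], [-0.0, -0.32, 0.95, -168.69], [0.0, 0.0, 0.0, 1.0]]
(313, 275) [635.9 -65.2 194.2] [138  11 117]
(280, 275) [623.3 -65.  192.9] [130  19 120]
(350, 275) [649.8 -66.8 192.7] [144  11 118]
(313, 295) [635.5 -70.1 201.1] [ 18   9 145]
(313, 345) [634.1 -91.2 200.9] [ 0  3 78]
(295, 325) [629.3 -73.1 216.4] [ 81  14 129]
(335, 325) [642.6 -74.6 215.4] [ 90   6 125]
(335, 355) [641.7 -74.7 232.1] [105   8 134]
(275, 240) [618.6 -62.8 157.5] [ 11 105 134]
(348, 240) [652.  -65.2 157.3] [140   9  89]
(290, 345) [628.3 -72.9 228.2] [105   4 124]
(313, 400) [ 626.8 -196.4  105.9] [ 20   7 104]
[611. 242.] 1989 (array([ 670.4, -624.7]), np.float64(1.568), 115.2, 96.8) [115.89743773 138.82888281 143.53992211]
```

View pics/s3c.png

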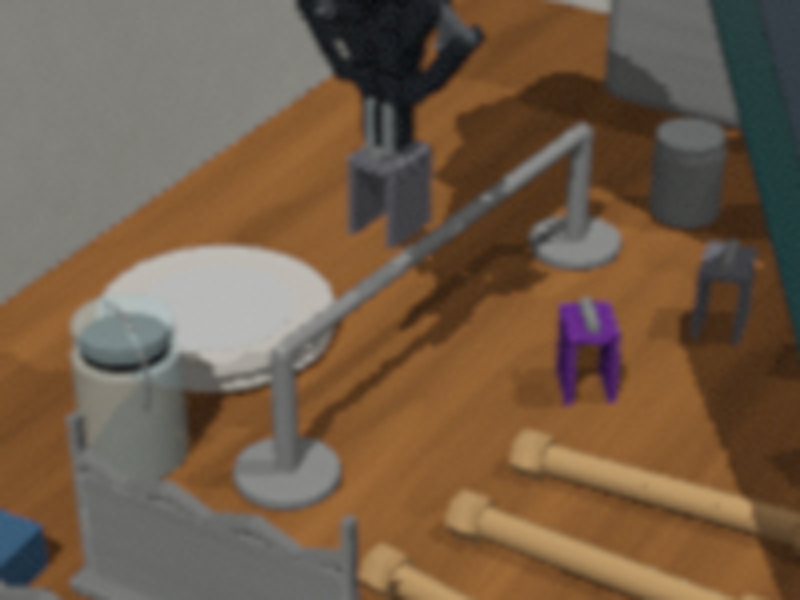

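```bash
python3 - <<'E'
from h import *
c=look('wrist');P=c['P'];R_=c['pose'][:3,:3]
s=arm.read_state();Rm=R.from_rotvec(s['orientation']).as_matrix()
for col in(295,333):
  for r in range(290,360,6):print(col,r,((P[r,col]-s['eef_pos'])@Rm).round(1))
E
```

```text
295 290 [ 14.   -6.1 -25.3]
295 296 [ 11.5  -6.1 -25.4]
295 302 [ 11.6  -5.9 -30.5]
295 308 [ 12.1  -5.7 -36. ]
295 314 [ 11.8  -5.5 -39.7]
295 320 [ 11.8  -5.4 -44. ]
295 326 [ 12.4  -5.2 -48.9]
295 332 [ 12.3  -5.  -52.4]
295 338 [ 12.1  -4.9 -55.6]
295 344 [ 12.7  -4.7 -59.8]
295 350 [ 11.8  -4.7 -61.6]
295 356 [ 10.7  -4.6 -63. ]
333 290 [ 13.6   8.4 -24.6]
333 296 [ 11.4   8.4 -25.2]
333 302 [ 12.2   8.1 -31.6]
333 308 [ 12.    7.9 -35.9]
333 314 [ 11.4   7.8 -39.1]
333 320 [ 11.7   7.6 -43.8]
333 326 [ 12.    7.4 -48.2]
333 332 [ 11.6   7.2 -51.3]
333 338 [ 12.    7.  -55.4]
333 344 [ 11.7   6.9 -58.3]
333 350 [ 12.2   6.7 -62.2]
333 356 [ 11.    6.7 -63.5]
```

The fingertips actually sit about 25 mm behind the reported TCP, so the clip is held upright by its spring barrel (crop s3c: clip at (390,190), above the bar). That grip works for hanging it. I'll lower it astride the bar, and later grasp depths will go 25 mm lower.

Call:
step_arm(
  increments=[
    [0,2,30,0,0,0],
    [0,2,60,0,0,0],
    [0,2,75,0,0,0],
    [0,2,80,0,0,0],
    [0,2,80,0,0,0],
  ],
)

```text
t: 5.58
eef_pos: [635.3, -86.6, 90.6]
orientation: [2.299, 2.14, 0.001]
wrist_force: [1.1, 0.3, 0.6]
opening: 0.058
grasp_force: 59.5
```

Call:
step_arm(
  increments=[
    [0,0,2,0,0,0],
    [0,0,2,0,0,0],
  ],
)

```text
t: 5.82
eef_pos: [635.4, -86.5, 88.3]
orientation: [2.298, 2.141, 0.001]
wrist_force: [0.2, -0.6, -1.4]
opening: 0.054
grasp_force: 59.5
```

Call:
step_arm(
  increments=[
    [0,0,3,0,0,0],
    [0,0,3,0,0,0],
    [0,0,3,0,0,0],
  ],
)

```text
t: 6.2
eef_pos: [635.7, -86.5, 86.9]
orientation: [2.297, 2.14, 0.002]
wrist_force: [-6.1, 2.1, 20.3]
opening: 0.054
grasp_force: 62.9
```

Call:
step_arm(
  increments=[
    [0,0,0,0,0,0],
    [0,0,0,0,0,0],
    [0,0,0,0,0,0],
  ],
  gripper=0.3,
)

```text
t: 6.58
eef_pos: [636.2, -86.6, 86.3]
orientation: [2.297, 2.14, 0.002]
wrist_force: [0.1, -0.4, 12.5]
opening: 0.302
grasp_force: 5.9
```

Call:
step_arm(
  increments=[
    [0,0,-40,0,0,0],
    [0,0,-100,0,0,0],
    [0,0,-100,0,0,0],
  ],
)

```text
t: 6.95
eef_pos: [637.1, -86.9, 189.5]
orientation: [2.294, 2.137, 0.006]
wrist_force: [-0.8, -0.1, -0.6]
opening: 0.303
grasp_force: 0.0
```

```bash
cat >>h.py <<'E'
def clips(c,lo=50,hi=72,amin=150):
    P=c['P'];z=P[...,2]
    for k,ce,n in blobs((z>lo)&(z<hi),amin):print(ce,n,np.median(c['hsv'][k],0),rect(P[k][:,:2]),np.percentile(P[k][:,2],[2,50,98]).round(1))
E
python3 - <<'E'
from h import *
t=look('top');t['P'][:195]=0;t['P'][370:]=0;t['P'][:,:325]=0;clips(t,52,68,100);print('hung');clips(t,108,122,40)
for n,a in(('B',(478.5,-293.5,1.8-np.pi/2)),('C',(382.2,-294.2,1.71-np.pi/2))):print(n,goal([a[0],a[1],30],a[2]))
print(arm.read_state()['eef_pos'])
E
```

```text
[572. 273.] 300 [ 15.  16. 126.] (array([ 607.9, -578.3]), np.float64(0.294), 202.1, 58.2) [52.4 59.8 67.5]
[505. 279.] 117 [ 15.  15. 116.] (array([ 563.4, -420.5]), np.float64(0.494), 54.3, 28.5) [52.2 60.4 67.8]
[450. 305.] 274 [159.  13. 111.] (array([ 477.6, -294.9]), np.float64(-1.335), 45.6, 34.7) [52.6 56.4 65.7]
[561. 348.] 165 [ 13. 145. 112.] (array([ 427.6, -569.4]), np.float64(-0.758), 141.4, 28.1) [54.5 61.1 67.1]
[446. 346.] 295 [ 15.  14. 108.] (array([ 381. , -294.8]), np.float64(-1.43), 44.8, 34.4) [52.7 56.8 65.1]
[400. 361.] 182 [142. 125. 122.] (array([ 330.4, -193. ]), np.float64(0.976), 34.0, 33.4) [52.8 56.8 65.3]
hung
[584. 268.] 312 [ 13.  16. 133.] (array([ 614.2, -574.2]), np.float64(0.125), 195.7, 29.2) [108.3 115.9 121.9]
[530. 314.] 114 [ 16.  222.  143.5] (array([ 480.4, -462. ]), np.float64(0.242), 36.3, 27.0) [108.2 113.2 121. ]
[618. 310.] 67 [ 15.  17. 103.] (array([ 520.1, -650.2]), np.float64(1.569), 91.7, 3.5) [108.8 117.7 121.7]
[570. 351.] 115 [ 13. 145. 115.] (array([ 419.7, -556. ]), np.float64(-0.621), 110.6, 15.9) [108.4 119.2 121.7]
B (array([-217.4, -143.2,  156.4]), array([ 0.004,  0.001, -0.3  ]))
C (array([-224.9, -239.2,  156.1]), array([ 0.004,  0.001, -0.21 ]))
[636.19892784 -86.66161811 186.82479092]
```

Call:
step_arm(
  increments=[
    [-50,-33,0,0,0,-0.1],
    [-100,-66,0,0,0,-0.2],
    [-150,-100,30,0,0,-0.3],
    [-200,-132,60,0,0,-0.3],
    [-217,-143,80,0,0,-0.3],
  ],
  gripper=0.35,
)

```text
t: 7.62
eef_pos: [474.7, -293.9, 102.9]
orientation: [-1.954, -2.457, 0.0]
wrist_force: [-0.1, 0.0, -0.8]
opening: 0.352
grasp_force: 0.0
```

```bash
python3 - <<'E'
from h import *
s=arm.read_state();print(s['eef_pos'])
c=look('wrist');c['P'][330:]=0;clips(c);print('hung');clips(c,108,122)
t=look('top');t['P'][:195]=0;t['P'][370:]=0;t['P'][:,:325]=0;t['P'][:,490:]=0;print('hung');clips(t,108,122,40)
print(goal([479,-293.5,31],1.8-np.pi/2))
E
```

```text
[ 474.7433097  -293.93791774  102.90334316]
[66. 15.] 2082 [139. 161. 147.] (array([ 337.6, -205.6]), np.float64(0.251), 37.2, 18.2) [50.6 56.4 62.5]
[473.  47.] 7330 [140. 164. 229.] (array([ 527. , -172.8]), np.float64(-0.93), 44.2, 35.6) [52.7 56.8 64. ]
[147. 217.] 5374 [129.  10. 125.] (array([ 383. , -293.8]), np.float64(-1.457), 44.3, 35.8) [52.1 56.7 63.9]
[319. 253.] 4755 [130.   9. 191.] (array([ 479.1, -293.4]), np.float64(-1.337), 44.9, 35.1) [53.9 56.8 63.9]
hung
hung
[375. 222.] 270 [160.  12. 134.] (array([634.4, -88.4]), np.float64(1.516), 44.1, 35.7) [108.5 112.3 119.8]
(array([-1.5,  5. , 70.7]), array([-0.003, -0.004, -0.003]))
```

Clip A hangs properly at (634,-88). Now clip B.

Call:
step_arm(
  increments=[
    [-1,3,40,0,0,0],
    [-1,3,68,0,0,0],
    [-1,3,71,0,0,0],
    [-1,3,71,0,0,0],
  ],
)

```text
t: 8.22
eef_pos: [480.8, -292.8, 34.6]
orientation: [1.952, 2.461, 0.0]
wrist_force: [0.9, -0.6, 0.9]
opening: 0.347
grasp_force: 0.0
```

Call:
step_arm(
  increments=[
    [0,0,0,0,0,0],
    [0,0,0,0,0,0],
    [0,0,0,0,0,0],
    [0,0,0,0,0,0],
  ],
  gripper=0.0,
)

```text
t: 8.72
eef_pos: [480.8, -293.5, 35.2]
orientation: [1.952, 2.459, -0.0]
wrist_force: [-2.1, 1.3, 9.1]
opening: 0.032
grasp_force: 58.4
```

Call:
step_arm(
  increments=[
    [0,0,-50,0,0,0],
    [0,0,-100,0,0,0],
    [0,0,-140,0,0,0],
    [0,0,-140,0,0,0],
  ],
)

```text
t: 9.22
eef_pos: [481.5, -294.0, 177.3]
orientation: [1.949, 2.456, -0.0]
wrist_force: [0.7, -0.6, -1.0]
opening: 0.035
grasp_force: 56.1
```

```bash
python3 - <<'E'
from h import *
s=arm.read_state();print(s['eef_pos'],s['opening'],s['grasp_force'])
print(goal([629.5,-157.5,170],-.071))
print(goal([625.1,-227,170],-.071))
E
```

```text
[ 481.51775995 -293.96716914  177.27736338] 0.035111326974069566 56.14294946193695
(array([ 99.3, 175.1,   7.4]), array([0.004, 0.004, 0.3  ]))
(array([ 32.7, 155. ,   7.7]), array([0.004, 0.004, 0.3  ]))
```

Call:
step_arm(
  increments=[
    [11,52,0,0,0,0.1],
    [22,104,0,0,0,0.2],
    [33,155,0,0,0,0.3],
    [33,155,0,0,0,0.3],
    [33,155,0,0,0,0.3],
  ],
)

```text
t: 9.85
eef_pos: [623.2, -225.6, 173.2]
orientation: [-2.297, -2.142, 0.001]
wrist_force: [0.0, -1.4, -0.3]
opening: 0.034
grasp_force: 56.4
```

```bash
python3 - <<'E'
from h import *
s=arm.read_state();print(s['eef_pos'],s['opening'],s['grasp_force'])
c=look('wrist');P=c['P'];z=P[...,2]
k=(z>97)&(z<110);k[:, :250]=0;k[:,380:]=0
for k,ce,n in blobs(k,150):
  v=cv2.fitLine(P[k][:,:2].astype(np.float32),cv2.DIST_HUBER,0,.01,.01).ravel();print('bar',ce,n,v)
k=(z>188)&(z<210)&(np.arange(480)[:,None]<310)
for k,ce,n in blobs(k,100):print(ce,n,rect(P[k][:,:2]),np.percentile(P[k][:,2],[2,50,98]))
print(goal([625.1,-227,91],-.071))
E
```

```text
[ 623.1896457  -225.60790315  173.22399665] 0.03420128859927305 56.41146183013916
bar [319. 139.] 4977 [ 7.4562743e-02  9.9721634e-01  6.3165338e+02 -1.6714452e+02]
bar [313. 381.] 259 [ 1.0127255e-01  9.9485874e-01  6.1701672e+02 -3.2565128e+02]
[312. 285.] 4370 (array([ 624.5, -212.5]), np.float64(-0.085), 35.3, 20.0) [190.47840496 195.2724698  208.05616363]
(array([-0.9,  2.3, 82.6]), array([-0.001, -0.   ,  0.   ]))
```

Call:
step_arm(
  increments=[
    [0,3,30,0,0,0],
    [0,3,60,0,0,0],
    [0,3,75,0,0,0],
    [0,3,81,0,0,0],
    [0,3,82,0,0,0],
  ],
)

```text
t: 10.52
eef_pos: [626.8, -226.2, 92.5]
orientation: [2.299, 2.14, 0.0]
wrist_force: [-0.6, 1.4, -0.1]
opening: 0.035
grasp_force: 56.4
```

Call:
step_arm(
  increments=[
    [0,0,2,0,0,0],
    [0,0,2,0,0,0],
  ],
)

```text
t: 10.78
eef_pos: [627.1, -226.2, 90.7]
orientation: [2.298, 2.14, 0.001]
wrist_force: [0.5, -0.8, 2.9]
opening: 0.031
grasp_force: 57.9
```

Call:
step_arm(
  increments=[
    [0,0,1,0,0,0],
    [0,0,1,0,0,0],
  ],
)

```text
t: 11.02
eef_pos: [627.3, -226.2, 90.5]
orientation: [2.297, 2.14, 0.001]
wrist_force: [-3.6, 0.5, 13.2]
opening: 0.032
grasp_force: 62.2
```

Call:
step_arm(
  increments=[
    [0,0,0,0,0,0],
    [0,0,0,0,0,0],
    [0,0,0,0,0,0],
  ],
  gripper=0.35,
)

```text
t: 11.4
eef_pos: [626.7, -225.9, 88.7]
orientation: [-2.299, -2.141, 0.0]
wrist_force: [-0.4, -0.5, 1.1]
opening: 0.347
grasp_force: 0.0
```

Call:
step_arm(
  increments=[
    [0,0,-40,0,0,0],
    [0,0,-80,0,0,0],
    [0,0,-80,0,0,0],
  ],
)

```text
t: 11.78
eef_pos: [628.0, -226.5, 171.7]
orientation: [2.296, 2.138, 0.003]
wrist_force: [-0.6, 0.3, -0.8]
opening: 0.351
grasp_force: 0.0
```

```bash
python3 - <<'E'
from h import *
print(arm.read_state()['eef_pos'],goal([382,-294.2,100],1.7-np.pi/2))
E
```

```text
[ 627.99715548 -226.48357001  171.74856186] (array([ -84.9, -240.9,   70.8]), array([ 0.004,  0.002, -0.2  ]))
```

Call:
step_arm(
  increments=[
    [-20,-58,0,0,0,-0.07],
    [-40,-116,0,0,0,-0.15],
    [-60,-172,20,0,0,-0.2],
    [-80,-225,50,0,0,-0.2],
    [-85,-241,70,0,0,-0.2],
  ],
)

```text
t: 12.4
eef_pos: [377.2, -293.2, 97.3]
orientation: [-2.075, -2.356, 0.0]
wrist_force: [1.1, -0.7, 0.2]
opening: 0.352
grasp_force: 0.0
```

Call:
step_arm(
  increments=[
    [0,0,0,0,0,0],
  ],
)

```text
t: 12.52
eef_pos: [378.5, -292.9, 97.5]
orientation: [-2.074, -2.356, -0.001]
wrist_force: [1.7, 1.1, 0.4]
opening: 0.35
grasp_force: 0.0
```

```bash
python3 - <<'E'
from h import *
s=arm.read_state();print(s['eef_pos'])
c=look('wrist');c['P'][330:]=0;clips(c)
t=look('top');t['P'][:195]=0;t['P'][370:]=0;t['P'][:,:325]=0;t['P'][:,490:]=0;print('hung');clips(t,108,122,40)
print(goal([382.3,-294,30],1.7-np.pi/2))
E
```

```text
[ 378.52666871 -292.88612855   97.52376187]
[246.  41.] 7091 [139. 158. 158.] (array([ 334.8, -187.5]), np.float64(0.972), 44.0, 35.5) [54.7 56.8 64.1]
[626.  64.] 2593 [139. 167. 211.] (array([ 513.1, -180.4]), np.float64(-1.244), 46.4, 15.8) [50.3 56.2 57.9]
[319. 259.] 4937 [126.  10. 125.] (array([ 383., -294.]), np.float64(-1.455), 44.7, 35.0) [53.9 56.8 64. ]
hung
[376. 222.] 277 [160.  12. 131.] (array([633.8, -87.8]), np.float64(1.497), 44.9, 35.9) [108.5 112.1 120.2]
[434. 235.] 278 [160.  11. 144.] (array([ 624.9, -226.5]), np.float64(1.528), 43.6, 36.4) [108.5 112.3 119.9]
(array([-0.6,  1.4, 69.1]), array([ 0., -0., -0.]))
```

Call:
step_arm(
  increments=[
    [-1,1,40,0,0,0],
    [-1,1,68,0,0,0],
    [-1,1,71,0,0,0],
    [-1,1,71,0,0,0],
    [-1,1,71,0,0,0],
  ],
)

```text
t: 13.25
eef_pos: [383.1, -294.9, 29.9]
orientation: [2.07, 2.359, -0.001]
wrist_force: [-7.1, 5.9, 30.0]
opening: 0.352
grasp_force: 15.1
```

Call:
step_arm(
  increments=[
    [0,0,0,0,0,0],
    [0,0,0,0,0,0],
    [0,0,0,0,0,0],
    [0,0,0,0,0,0],
  ],
  gripper=0.0,
)

```text
t: 13.75
eef_pos: [383.2, -296.1, 30.9]
orientation: [2.069, 2.358, -0.004]
wrist_force: [-12.1, 3.2, 47.4]
opening: 0.057
grasp_force: 67.7
```

Call:
step_arm(
  increments=[
    [0,0,-50,0,0,0],
    [0,0,-100,0,0,0],
    [0,0,-140,0,0,0],
    [0,0,-140,0,0,0],
  ],
)

```text
t: 14.25
eef_pos: [383.7, -295.5, 171.0]
orientation: [2.068, 2.357, -0.001]
wrist_force: [-0.0, -0.7, -0.9]
opening: 0.052
grasp_force: 60.4
```

```bash
python3 - <<'E'
from h import *
s=arm.read_state();print(s['eef_pos'],s['opening'],s['grasp_force'])
print(goal([631.5,-157,170],-.071))
E
```

```text
[ 383.68897493 -295.5064426   171.00397015] 0.051782827746904236 60.39697450236417
(array([105.1, 263.7,   1.4]), array([0.004, 0.004, 0.201]))
```

Call:
step_arm(
  increments=[
    [21,53,-5,0,0,0.07],
    [42,106,-5,0,0,0.14],
    [63,159,-5,0,0,0.2],
    [84,212,-5,0,0,0.2],
    [105,264,-5,0,0,0.2],
  ],
)

```text
t: 14.88
eef_pos: [631.8, -154.3, 171.9]
orientation: [-2.297, -2.142, 0.0]
wrist_force: [0.1, -1.8, -0.1]
opening: 0.055
grasp_force: 60.4
```

Call:
step_arm(
  increments=[
    [0,0,0,0,0,0],
    [0,0,0,0,0,0],
  ],
)

```text
t: 15.12
eef_pos: [629.6, -155.8, 171.9]
orientation: [-2.297, -2.142, 0.001]
wrist_force: [-0.0, 0.4, -1.2]
opening: 0.057
grasp_force: 60.5
```

```bash
python3 - <<'E'
from h import *
s=arm.read_state();print(s['eef_pos'],s['opening'],s['grasp_force'])
c=look('wrist');P=c['P'];z=P[...,2]
k=(z>97)&(z<110);k[:, :250]=0;k[:,380:]=0
for k,ce,n in blobs(k,150):
  v=cv2.fitLine(P[k][:,:2].astype(np.float32),cv2.DIST_HUBER,0,.01,.01).ravel();print('bar',ce,n,v)
k=(z>188)&(z<210)&(np.arange(480)[:,None]<310)
for k,ce,n in blobs(k,100):print(ce,n,rect(P[k][:,:2]),np.percentile(P[k][:,2],[2,50,98]))
clips(c,108,122)
print(goal([631.5,-157,87],-.071))
E
```

```text
[ 629.59092567 -155.8359293   171.94881389] 0.05724312329580042 60.4792333570731
bar [317.  40.] 1865 [ 6.6303886e-02  9.9779946e-01  6.4028662e+02 -4.5365864e+01]
bar [316. 214.] 1892 [ 6.6621706e-02  9.9777830e-01  6.3356323e+02 -1.3790770e+02]
bar [315. 422.] 1145 [ 4.3198925e-02  9.9906647e-01  6.2254364e+02 -2.8741800e+02]
[313. 285.] 4400 (array([ 631.4, -141.3]), np.float64(-0.073), 35.1, 18.6) [191.2723566  197.6629518  207.27595853]
[314. 124.] 5551 [130.  11. 142.] (array([636. , -87.3]), np.float64(1.498), 44.0, 35.1) [110.7 112.8 119.9]
[313. 373.] 170 [30.   8.  95.5] (array([ 624.3, -239.9]), np.float64(1.496), 15.4, 8.4) [111.8 118.7 120.6]
(array([-0.5,  2.4, 85.4]), array([-0.001, -0.   ,  0.   ]))
```

Call:
step_arm(
  increments=[
    [0,2,30,0,0,0],
    [0,2,60,0,0,0],
    [0,2,76,0,0,0],
    [0,2,83,0,0,0],
    [0,2,84,0,0,0],
  ],
)

```text
t: 15.8
eef_pos: [631.3, -157.0, 89.2]
orientation: [2.3, 2.14, -0.0]
wrist_force: [0.4, -0.5, -0.3]
opening: 0.057
grasp_force: 60.5
```

Call:
step_arm(
  increments=[
    [0,0,1,0,0,0],
    [0,0,1,0,0,0],
  ],
)

```text
t: 16.05
eef_pos: [631.9, -156.6, 88.4]
orientation: [2.298, 2.141, 0.001]
wrist_force: [0.9, 0.1, -0.4]
opening: 0.057
grasp_force: 60.5
```

Call:
step_arm(
  increments=[
    [0,0,2,0,0,0],
    [0,0,2,0,0,0],
  ],
)

```text
t: 16.3
eef_pos: [632.1, -156.6, 87.0]
orientation: [2.298, 2.14, 0.001]
wrist_force: [-2.5, 1.1, 10.3]
opening: 0.059
grasp_force: 62.6
```

Call:
step_arm(
  increments=[
    [0,0,0,0,0,0],
    [0,0,0,0,0,0],
    [0,0,0,0,0,0],
  ],
  gripper=0.35,
)

```text
t: 16.68
eef_pos: [631.9, -156.5, 86.1]
orientation: [2.298, 2.141, 0.0]
wrist_force: [1.1, 1.6, 4.6]
opening: 0.349
grasp_force: 2.1
```

Call:
step_arm(
  increments=[
    [0,0,-40,0,0,0],
    [0,0,-90,0,0,0],
    [0,0,-90,0,0,0],
  ],
)

```text
t: 17.05
eef_pos: [633.2, -157.0, 179.3]
orientation: [2.295, 2.138, 0.004]
wrist_force: [-0.2, -0.2, -0.2]
opening: 0.349
grasp_force: 0.0
```

```bash
cat >>h.py <<'E'
def pins(c,lo=14,hi=32):
    P=c['P'];z=P[...,2];H,S,V=cv2.split(c['hsv']);m=(z>lo)&(z<hi)&(H>10)&(H<26)&(S>70)&(V>80)
    for k,ce,n in blobs(m,150):
        r=rect(P[k][:,:2])
        if 15<r[3]<45: print('pin',ce,n,r,np.percentile(P[k][:,2],[2,50,98]).round(1))
E
python3 - <<'E'
from h import *
print(arm.read_state()['eef_pos'])
t=look('top');pins(t);c=look('wrist');pins(c)
print(goal([417.5,-79,100],.1+np.pi/2))
E
```

```text
[ 633.2164066  -157.04408564  179.28761323]
pin [ 72. 176.] 470 (array([656.7, 688.8]), np.float64(-0.04), 296.9, 17.2) [14.5 23.3 31.6]
pin [294. 275.] 345 (array([490.5,  85.4]), np.float64(-0.135), 100.5, 28.4) [14.9 21.7 27.7]
pin [ 83. 114.] 4769 (array([458.9, -74.2]), np.float64(0.098), 130.0, 29.8) [15.3 22.3 27.3]
(array([  62.1, -219.2,   75.6]), array([ 0.   ,  0.   , -1.742]))
```

Call:
step_arm(
  increments=[
    [8,-30,0,0,0,-0.18],
    [16,-60,0,0,0,-0.36],
    [24,-90,10,0,0,-0.54],
    [31,-110,20,0,0,-0.72],
    [31,-110,35,0,0,-0.87],
  ],
  gripper=0.55,
)

```text
t: 17.77
eef_pos: [522.3, -116.9, 139.7]
orientation: [-1.174, -2.912, -0.0]
wrist_force: [1.2, -0.3, -1.0]
opening: 0.553
grasp_force: 0.0
```

Call:
step_arm(
  increments=[
    [25,-11,10,0,0,-0.18],
    [50,-22,20,0,0,-0.36],
    [75,-33,30,0,0,-0.54],
    [103,-47,40,0,0,-0.72],
    [103,-47,40,0,0,-0.87],
  ],
)

```text
t: 18.4
eef_pos: [414.3, -78.3, 99.2]
orientation: [0.163, -3.134, -0.003]
wrist_force: [0.8, 0.8, 0.6]
opening: 0.548
grasp_force: 0.0
```

Call:
step_arm(
  increments=[
    [0,0,0,0,0,0],
    [0,0,0,0,0,0],
  ],
)

```text
t: 18.65
eef_pos: [417.5, -79.6, 100.4]
orientation: [0.149, -3.137, -0.001]
wrist_force: [-0.2, 0.2, -0.2]
opening: 0.546
grasp_force: 0.0
```

```bash
python3 - <<'E'
from h import *
s=arm.read_state();print(s['eef_pos'],s['joint_positions'].round(2))
t=look('top');pins(t);print('hung');t['P'][:195]=0;t['P'][270:]=0;t['P'][:,:325]=0;t['P'][:,490:]=0;clips(t,108,122,40)
c=look('wrist','pics/w5.png');pins(c)
print(goal([417.5,-79,-18],.1+np.pi/2))
E
```

```text
[417.4858481  -79.57209857 100.39502978] [-0.38  0.16 -0.49  0.92 -0.   -0.48]
pin [ 71. 177.] 462 (array([656.6, 689.4]), np.float64(-0.036), 297.2, 16.1) [14.5 23.4 31.7]
pin [286. 298.] 737 (array([436.3,  93.1]), np.float64(-0.14), 209.4, 28.5) [14.9 21.5 28. ]
pin [322. 296.] 502 (array([446.3,  10.1]), np.float64(-0.046), 155.1, 29.6) [14.6 21.2 28. ]
hung
[376. 222.] 270 [163.  12. 149.] (array([633.9, -88.3]), np.float64(1.483), 44.2, 35.7) [108.2 112.2 119.6]
[404. 228.] 272 [160.  11. 146.] (array([ 630.9, -156.7]), np.float64(1.49), 43.9, 36.0) [108.6 112.4 119.9]
[434. 235.] 283 [158.  11. 146.] (array([ 625.1, -228.5]), np.float64(1.538), 48.1, 36.0) [108.7 112.2 120.2]
pin [313. 207.] 11130 (array([418.4, -78.4]), np.float64(0.098), 210.5, 29.8) [15.3 22.6 27.4]
pin [457. 197.] 9260 (array([411.4,   9.3]), np.float64(0.008), 192.9, 29.7) [14.9 22.4 27.2]
pin [581. 251.] 8707 (array([428. ,  93.8]), np.float64(-0.104), 191.6, 24.1) [14.5 21.8 25.9]
(array([1.000e-01, 7.000e-01, 1.186e+02]), array([ 0.   , -0.   , -0.004]))
```

View pics/w5.png

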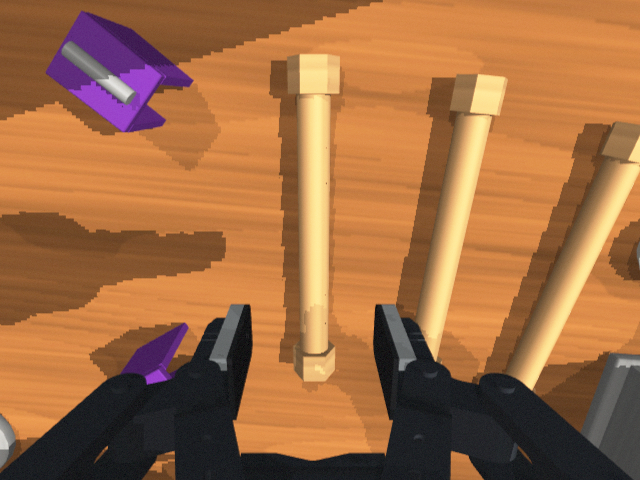

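The image shows the pin centred between the open fingers at about (314,210). I'll descend in steps.

Call:
step_arm(
  increments=[
    [0,0,50,0,0,0],
    [0,0,95,0,0,0],
    [0,0,110,0,0,0],
    [0,0,110,0,0,0],
  ],
)

```text
t: 19.25
eef_pos: [417.0, -79.4, -10.0]
orientation: [0.152, -3.136, -0.001]
wrist_force: [-0.3, -0.7, 0.8]
opening: 0.549
grasp_force: 0.0
```

Call:
step_arm(
  increments=[
    [0,0,6,0,0,0],
    [0,0,10,0,0,0],
    [0,0,10,0,0,0],
  ],
)

```text
t: 19.62
eef_pos: [417.7, -79.7, -19.0]
orientation: [-0.154, 3.138, -0.0]
wrist_force: [-0.3, 0.0, -0.3]
opening: 0.55
grasp_force: 0.0
```

Call:
step_arm(
  increments=[
    [0,0,0,0,0,0],
    [0,0,0,0,0,0],
    [0,0,0,0,0,0],
    [0,0,0,0,0,0],
  ],
  gripper=0.0,
)

```text
t: 20.12
eef_pos: [417.7, -79.7, -18.7]
orientation: [-0.154, 3.137, -0.0]
wrist_force: [-2.2, -0.0, 7.7]
opening: 0.211
grasp_force: 58.4
```

Call:
step_arm(
  increments=[
    [0,0,-50,0,0,0],
    [0,0,-110,0,0,0],
    [0,0,-170,0,0,0],
    [0,0,-170,0,0,0],
  ],
)

```text
t: 20.62
eef_pos: [419.5, -80.4, 154.6]
orientation: [-0.154, 3.132, -0.004]
wrist_force: [0.1, -0.6, -1.6]
opening: 0.202
grasp_force: 59.7
```

```bash
python3 - <<'E'
from h import *
s=arm.read_state();print(s['eef_pos'],s['opening'],s['grasp_force'])
print(goal([652.5,222.3,150],.011+np.pi))
print(goal([540,100,150],.9+np.pi/2))
E
```

```text
[419.54260386 -80.36794058 154.63323612] 0.2015807687395439 59.70747649669647
(array([-261.5,  278.4,    5.3]), array([-0.007,  0.003, -1.484]))
(array([-137.5,  167.7,    4.9]), array([-0.005,  0.004, -0.802]))
```

Call:
step_arm(
  increments=[
    [-33,35,0,0,0,-0.18],
    [-66,70,0,0,0,-0.36],
    [-99,105,0,0,0,-0.54],
    [-131,139,0,0,0,-0.72],
    [-131,139,0,0,0,-0.74],
  ],
)

```text
t: 21.25
eef_pos: [535.1, 73.6, 149.3]
orientation: [1.286, -2.865, -0.001]
wrist_force: [-0.3, -1.3, -1.2]
opening: 0.208
grasp_force: 59.7
```

Call:
step_arm(
  increments=[
    [-48,4,0,0,0,-0.18],
    [-95,7,0,0,0,-0.36],
    [-142,10,0,0,0,-0.54],
    [-190,14,0,0,0,-0.72],
    [-190,14,0,0,0,-0.744],
  ],
)

```text
t: 21.88
eef_pos: [651.5, 223.5, 148.8]
orientation: [2.237, -2.204, -0.002]
wrist_force: [0.6, -0.8, -1.8]
opening: 0.21
grasp_force: 59.7
```

Call:
step_arm(
  increments=[
    [0,0,0,0,0,0],
    [0,0,0,0,0,0],
  ],
)

```text
t: 22.12
eef_pos: [650.5, 221.0, 151.0]
orientation: [2.231, -2.211, -0.0]
wrist_force: [-0.6, -0.4, -0.7]
opening: 0.21
grasp_force: 59.7
```

```bash
python3 - <<'E'
from h import *
s=arm.read_state();print(s['eef_pos'],s['opening'],s['grasp_force'])
c=look('wrist','pics/w6.png');pins(c,165,200)
P=c['P'];z=P[...,2];m=(z>100)&(z<130);clips(c,100,128,60)
print(goal([652.5,222.3,70],.011+np.pi))
E
```

```text
[650.46769357 221.03327057 151.00060608] 0.21039259192760193 59.69563543796539
pin [312. 201.] 27677 (array([651.5, 197.6]), np.float64(-1.563), 162.6, 30.3) [185.1 192.3 197.1]
[241. 160.] 499 [ 23.   9. 110.] (array([685.3, 168.4]), np.float64(0.02), 10.8, 8.2) [100.1 122.6 126.7]
[364. 157.] 134 [ 20.5   7.  221. ] (array([624.5, 168. ]), np.float64(0.003), 8.2, 7.9) [100.  100.6 101.7]
[477. 157.] 124 [ 21.   8. 216.] (array([565.2, 167.4]), np.float64(-1.563), 7.9, 7.8) [100.  100.6 101.7]
[615. 161.] 921 [24.  7. 83.] (array([503.4, 167.2]), np.float64(0.003), 10.6, 8.3) [100.3 116.5 126.5]
[455. 339.] 77 [ 23.   8. 196.] (array([564.6, 277.4]), np.float64(-1.418), 8.8, 6.2) [100.  100.6 101.6]
[571. 352.] 795 [30.  8. 89.] (array([501.8, 276.9]), np.float64(1.494), 10.1, 9.6) [100.2 115.7 126.2]
(array([-1.2, -1.9, 81.2]), array([ 0.   , -0.   , -0.002]))
```

View pics/w6.png

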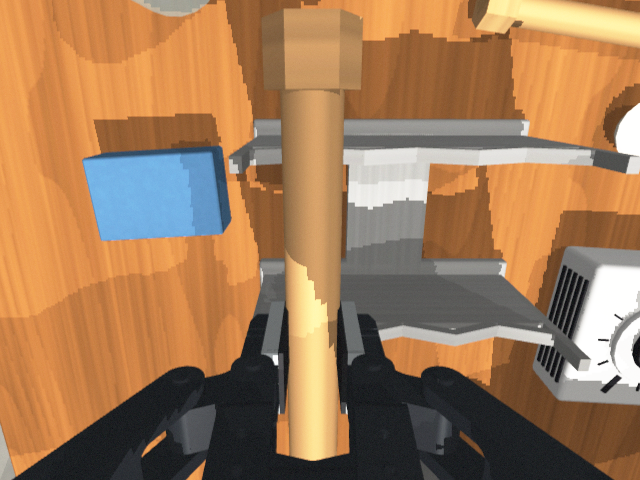

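The pin is held level above the far valley (ridge marks at (364,157), (477,157)). I'll lower it.

Call:
step_arm(
  increments=[
    [-1,-3,40,0,0,0],
    [-1,-3,70,0,0,0],
    [-1,-3,79,0,0,0],
    [-1,-3,79,0,0,0],
  ],
)

```text
t: 22.68
eef_pos: [653.9, 222.9, 72.4]
orientation: [2.233, -2.209, 0.0]
wrist_force: [0.1, 0.1, -0.8]
opening: 0.204
grasp_force: 59.7
```

Call:
step_arm(
  increments=[
    [0,0,2,0,0,0],
    [0,0,3,0,0,0],
    [0,0,3,0,0,0],
  ],
)

```text
t: 23.05
eef_pos: [654.2, 223.3, 69.3]
orientation: [-2.234, 2.208, -0.001]
wrist_force: [-0.1, 0.6, -1.4]
opening: 0.204
grasp_force: 59.7
```

Call:
step_arm(
  increments=[
    [0,0,2,0,0,0],
    [0,0,2,0,0,0],
  ],
)

```text
t: 23.3
eef_pos: [654.4, 223.3, 68.4]
orientation: [-2.233, 2.208, -0.002]
wrist_force: [-4.5, -2.0, 13.2]
opening: 0.208
grasp_force: 61.5
```

Call:
step_arm(
  increments=[
    [0,0,0,0,0,0],
    [0,0,0,0,0,0],
    [0,0,0,0,0,0],
  ],
  gripper=0.45,
)

```text
t: 23.68
eef_pos: [654.0, 223.2, 66.7]
orientation: [2.234, -2.209, -0.0]
wrist_force: [-0.1, -0.5, 0.3]
opening: 0.453
grasp_force: 0.0
```

Call:
step_arm(
  increments=[
    [0,0,-40,0,0,0],
    [0,0,-90,0,0,0],
    [0,0,-90,0,0,0],
  ],
)

```text
t: 24.05
eef_pos: [655.7, 223.6, 160.7]
orientation: [-2.23, 2.205, -0.005]
wrist_force: [0.5, -0.7, -0.3]
opening: 0.448
grasp_force: 0.0
```

```bash
python3 - <<'E'
from h import *
print(arm.read_state()['eef_pos'])
t=look('top');pins(t);c=look('wrist');pins(c);pins(c,95,120)
print(goal([419.5,8,100],np.pi/2))
print(goal([437,93.5,100],-.14+np.pi/2))
E
```

```text
[655.72324756 223.60932472 160.70361191]
pin [ 71. 178.] 464 (array([656.6, 689. ]), np.float64(-0.046), 296.7, 19.2) [14.4 23.7 31.6]
pin [286. 298.] 747 (array([436.2,  92.6]), np.float64(-0.14), 209.3, 29.4) [15.1 21.4 27.7]
pin [319. 311.] 757 (array([418.6,   7.6]), np.float64(-0.005), 209.9, 29.4) [14.8 21.5 28. ]
pin [563.  18.] 3933 (array([487.9,  88.9]), np.float64(-0.089), 112.0, 21.9) [14.8 21.7 27.2]
pin [315. 215.] 12776 (array([654. , 223.9]), np.float64(-1.56), 210.7, 30.0) [101.8 109.3 114.4]
(array([212.5, 237.1,  56.7]), array([-0.   ,  0.   ,  1.582]))
(array([127.2, 218.6,  56.7]), array([-0.   ,  0.   ,  1.722]))
```

Call:
step_arm(
  increments=[
    [26,30,0,0,0,0.18],
    [53,60,0,0,0,0.36],
    [80,90,0,0,0,0.54],
    [106,118,0,0,0,0.72],
    [106,118,0,0,0,0.79],
  ],
  gripper=0.5,
)

```text
t: 24.78
eef_pos: [534.8, 114.5, 156.0]
orientation: [1.203, -2.9, -0.001]
wrist_force: [0.7, 0.1, 1.1]
opening: 0.496
grasp_force: 0.0
```

Call:
step_arm(
  increments=[
    [40,2,15,0,0,0.18],
    [80,4,30,0,0,0.36],
    [120,6,45,0,0,0.54],
    [159,8,58,0,0,0.72],
    [159,8,58,0,0,0.79],
  ],
)

```text
t: 25.4
eef_pos: [416.6, 7.5, 97.2]
orientation: [-0.006, -3.138, -0.001]
wrist_force: [-0.4, 0.0, 1.7]
opening: 0.5
grasp_force: 0.0
```

Call:
step_arm(
  increments=[
    [0,0,0,0,0,0],
    [0,0,0,0,0,0],
  ],
)

```text
t: 25.65
eef_pos: [419.8, 8.5, 98.5]
orientation: [0.007, -3.141, -0.0]
wrist_force: [-0.0, 0.1, -0.0]
opening: 0.496
grasp_force: 0.0
```

```bash
python3 - <<'E'
from h import *
s=arm.read_state();print(s['eef_pos'],s['joint_positions'].round(2))
c=look('wrist');pins(c)
t=look('top');pins(t);pins(t,95,120)
print(goal([419.3,8.2,-19],np.pi/2))
E
```

```text
[419.81571555   8.50152261  98.50952844] [-0.17  0.15 -0.5   0.91  0.   -0.18]
pin [312. 207.] 11342 (array([420.4,   8.5]), np.float64(-0.005), 210.8, 29.8) [15.3 22.6 27.3]
pin [457. 206.] 8894 (array([421.9,  96.6]), np.float64(-0.133), 178.1, 30.1) [15.  22.4 27.2]
pin [ 54. 164.] 801 (array([656.6, 690.2]), np.float64(-0.039), 296.6, 15.5) [ 95.5 107.6 119.7]
pin [246. 195.] 822 (array([652. , 222.8]), np.float64(-1.555), 210.9, 30.0) [ 98.7 107.6 114.4]
(array([  0.6,  -0.3, 117.7]), array([ 0.   , -0.   ,  0.004]))
```

Call:
step_arm(
  increments=[
    [1,0,50,0,0,0],
    [1,0,95,0,0,0],
    [1,0,110,0,0,0],
    [1,0,118,0,0,0],
    [1,0,118,0,0,0],
  ],
)

```text
t: 26.38
eef_pos: [419.0, 8.4, -19.1]
orientation: [0.004, -3.141, -0.0]
wrist_force: [-0.0, 0.1, 0.6]
opening: 0.499
grasp_force: 0.0
```

Call:
step_arm(
  increments=[
    [0,0,0,0,0,0],
    [0,0,0,0,0,0],
    [0,0,0,0,0,0],
    [0,0,0,0,0,0],
  ],
  gripper=0.0,
)

```text
t: 26.88
eef_pos: [419.5, 8.2, -18.2]
orientation: [-0.004, 3.14, -0.0]
wrist_force: [-1.3, -0.3, 8.5]
opening: 0.205
grasp_force: 58.4
```

Call:
step_arm(
  increments=[
    [0,0,-50,0,0,0],
    [0,0,-110,0,0,0],
    [0,0,-170,0,0,0],
    [0,0,-170,0,0,0],
  ],
)

```text
t: 27.38
eef_pos: [421.1, 7.9, 155.1]
orientation: [-0.004, 3.134, -0.002]
wrist_force: [1.7, -0.3, -2.3]
opening: 0.208
grasp_force: 59.6
```

```bash
python3 - <<'E'
from h import *
s=arm.read_state();print(s['eef_pos'],s['opening'],s['grasp_force'])
print(goal([594,222.8,150],.011+np.pi))
E
```

```text
[421.05089369   7.93597765 155.10777582] 0.2076918750617721 59.56532120704651
(array([-173.4,  214.5,    6.1]), array([-0.007,  0.005, -1.579]))
```

Call:
step_arm(
  increments=[
    [-22,27,0,0,0,-0.18],
    [-44,54,0,0,0,-0.36],
    [-66,80,0,0,0,-0.54],
    [-87,107,0,0,0,-0.72],
    [-87,107,0,0,0,-0.79],
  ],
)

```text
t: 28.0
eef_pos: [506.3, 117.0, 149.9]
orientation: [1.22, -2.894, -0.001]
wrist_force: [0.2, -0.1, -0.7]
opening: 0.209
grasp_force: 59.7
```

Call:
step_arm(
  increments=[
    [-34,4,0,0,0,-0.18],
    [-68,7,0,0,0,-0.36],
    [-102,10,0,0,0,-0.54],
    [-137,14,0,0,0,-0.72],
    [-137,14,0,0,0,-0.79],
  ],
)

```text
t: 28.62
eef_pos: [592.5, 224.4, 149.4]
orientation: [2.24, -2.202, -0.001]
wrist_force: [-1.0, -0.6, -0.3]
opening: 0.206
grasp_force: 59.6
```

Call:
step_arm(
  increments=[
    [0,0,0,0,0,0],
    [0,0,0,0,0,0],
  ],
)

```text
t: 28.88
eef_pos: [591.5, 222.6, 150.7]
orientation: [2.232, -2.211, -0.0]
wrist_force: [-0.0, -0.2, -1.2]
opening: 0.208
grasp_force: 59.6
```

```bash
python3 - <<'E'
from h import *
s=arm.read_state();print(s['eef_pos'],s['opening'],s['grasp_force'])
c=look('wrist');pins(c,165,200);pins(c,95,120)
clips(c,100,128,60)
print(goal([594,222.8,70],.011+np.pi))
E
```

```text
[591.54685637 222.55357618 150.65389147] 0.20766985730883444 59.595104455947876
pin [313. 203.] 27899 (array([593.1, 199.6]), np.float64(1.569), 163.4, 30.2) [184.4 191.5 196.4]
pin [197. 193.] 13321 (array([653.3, 209.7]), np.float64(-1.548), 182.2, 30.5) [100.8 109.4 114.3]
[197. 193.] 13197 [ 16. 129. 207.] (array([653.3, 209.7]), np.float64(-1.548), 182.2, 30.5) [101.5 109.4 114.3]
[121. 156.] 768 [23.  9. 95.] (array([685.3, 168.4]), np.float64(0.051), 11.4, 8.3) [100.2 118.  126.4]
[252. 152.] 123 [30.  8. 90.] (array([624.7, 167.9]), np.float64(-0.018), 8.4, 7.9) [100.  100.6 102. ]
[366. 152.] 142 [ 21.   9. 182.] (array([564.6, 167.4]), np.float64(0.003), 9.0, 7.8) [100.  100.6 102. ]
[497. 157.] 721 [23.  9. 85.] (array([503.4, 167.1]), np.float64(0.042), 10.7, 8.2) [100.1 118.5 126.4]
[148. 348.] 669 [23.  9. 80.] (array([685.2, 278.3]), np.float64(-1.547), 9.8, 9.7) [100.3 115.9 126.4]
[469. 349.] 670 [25.  9. 75.] (array([502.8, 276.9]), np.float64(-0.045), 11.0, 9.5) [100.2 115.9 126.3]
(array([-0.3, -2.4, 80.8]), array([ 0.   , -0.   , -0.001]))
```

Call:
step_arm(
  increments=[
    [0,-2,40,0,0,0],
    [0,-2,70,0,0,0],
    [0,-2,80,0,0,0],
    [0,-2,82,0,0,0],
    [0,-2,83,0,0,0],
  ],
)

```text
t: 29.55
eef_pos: [594.5, 223.0, 69.0]
orientation: [-2.233, 2.208, -0.001]
wrist_force: [-1.4, -1.7, 5.8]
opening: 0.208
grasp_force: 60.3
```

Call:
step_arm(
  increments=[
    [0,0,1,0,0,0],
    [0,0,1,0,0,0],
  ],
)

```text
t: 29.8
eef_pos: [594.5, 223.0, 68.9]
orientation: [-2.233, 2.207, -0.002]
wrist_force: [-3.9, -2.0, 11.9]
opening: 0.203
grasp_force: 61.1
```

Call:
step_arm(
  increments=[
    [0,0,0,0,0,0],
    [0,0,0,0,0,0],
    [0,0,0,0,0,0],
  ],
  gripper=0.42,
)

```text
t: 30.18
eef_pos: [593.9, 222.9, 67.0]
orientation: [-2.234, 2.209, -0.0]
wrist_force: [1.0, -0.4, 0.1]
opening: 0.418
grasp_force: 0.0
```

Call:
step_arm(
  increments=[
    [0,0,-40,0,0,0],
    [0,0,-90,0,0,0],
    [0,0,-90,0,0,0],
  ],
)

```text
t: 30.55
eef_pos: [595.6, 223.3, 160.5]
orientation: [-2.231, 2.205, -0.005]
wrist_force: [0.6, -0.2, -0.5]
opening: 0.418
grasp_force: 0.0
```

```bash
python3 - <<'E'
from h import *
print(arm.read_state()['eef_pos'])
t=look('top');pins(t);c=look('wrist');pins(c);pins(c,95,120)
print(goal([437.2,93.5,100],-.14+np.pi/2))
E
```

```text
[595.6396962  223.31947841 160.46842487]
pin [286. 298.] 740 (array([436.5,  92.3]), np.float64(-0.144), 210.0, 29.1) [14.8 21.4 28.6]
pin [522.  24.] 7814 (array([456.2,  92.5]), np.float64(-0.107), 174.3, 23.2) [15.1 22.2 26.9]
pin [205. 177.] 11610 (array([655.4, 207.6]), np.float64(1.568), 178.5, 30.5) [101.  109.4 114.4]
pin [315. 216.] 13986 (array([594.2, 224. ]), np.float64(-1.565), 211.0, 29.8) [101.9 109.5 114.4]
(array([127.6, 158.2,  56.7]), array([-0.   ,  0.   ,  1.722]))
```

Call:
step_arm(
  increments=[
    [16,20,0,0,0,0.18],
    [32,40,0,0,0,0.36],
    [48,60,0,0,0,0.54],
    [64,79,0,0,0,0.72],
    [64,79,0,0,0,0.86],
  ],
  gripper=0.42,
)

```text
t: 31.28
eef_pos: [513.7, 157.0, 155.8]
orientation: [1.1, -2.94, -0.001]
wrist_force: [0.5, 0.5, 0.7]
opening: 0.422
grasp_force: 0.0
```

Call:
step_arm(
  increments=[
    [25,1,15,0,0,0.18],
    [50,2,30,0,0,0.36],
    [75,3,45,0,0,0.54],
    [101,3,58,0,0,0.72],
    [101,3,58,0,0,0.86],
  ],
)

```text
t: 31.9
eef_pos: [435.0, 92.6, 97.0]
orientation: [-0.226, -3.129, 0.001]
wrist_force: [0.0, 0.5, 0.2]
opening: 0.421
grasp_force: 0.0
```

Call:
step_arm(
  increments=[
    [0,0,0,0,0,0],
    [0,0,0,0,0,0],
  ],
)

```text
t: 32.15
eef_pos: [437.7, 93.5, 98.4]
orientation: [-0.211, -3.134, 0.0]
wrist_force: [0.0, 0.6, 0.2]
opening: 0.423
grasp_force: 0.0
```

```bash
python3 - <<'E'
from h import *
s=arm.read_state();print(s['eef_pos'],s['joint_positions'].round(2))
c=look('wrist');pins(c)
t=look('top');pins(t);pins(t,95,120)
print(goal([437.2,93.5,-19],-.14+np.pi/2))
E
```

```text
[437.68509289  93.53838332  98.44552512] [ 0.03  0.2  -0.45  0.93 -0.    0.16]
pin [313. 207.] 11326 (array([437.8,  94.2]), np.float64(-0.139), 210.3, 29.9) [15.4 22.6 27.4]
pin [ 54. 164.] 796 (array([656.7, 689.6]), np.float64(-0.044), 296.5, 18.4) [ 95.4 107.9 119.6]
pin [246. 195.] 825 (array([652.8, 222.7]), np.float64(-1.568), 210.7, 32.1) [ 97.9 107.8 114.6]
pin [208. 214.] 260 (array([590.6, 296.6]), np.float64(1.522), 61.7, 30.4) [ 98.1 108.4 114.1]
(array([  0.6,  -0.2, 117.7]), array([-0.   , -0.   ,  0.005]))
```

Call:
step_arm(
  increments=[
    [0,0,50,0,0,0],
    [0,0,95,0,0,0],
    [0,0,110,0,0,0],
    [0,0,118,0,0,0],
    [0,0,118,0,0,0],
  ],
)

```text
t: 32.88
eef_pos: [437.9, 93.5, -19.1]
orientation: [-0.215, -3.134, 0.0]
wrist_force: [0.3, 0.6, -0.3]
opening: 0.421
grasp_force: 0.0
```

Call:
step_arm(
  increments=[
    [0,0,0,0,0,0],
    [0,0,0,0,0,0],
    [0,0,0,0,0,0],
    [0,0,0,0,0,0],
  ],
  gripper=0.0,
)

```text
t: 33.38
eef_pos: [438.4, 93.5, -18.2]
orientation: [0.216, 3.133, 0.0]
wrist_force: [-0.4, -0.9, 5.7]
opening: 0.204
grasp_force: 58.5
```

Call:
step_arm(
  increments=[
    [0,0,-50,0,0,0],
    [0,0,-110,0,0,0],
    [0,0,-170,0,0,0],
    [0,0,-170,0,0,0],
  ],
)

```text
t: 33.88
eef_pos: [440.1, 93.5, 155.4]
orientation: [0.215, 3.126, 0.001]
wrist_force: [-0.2, 0.2, -2.2]
opening: 0.203
grasp_force: 59.1
```

```bash
python3 - <<'E'
from h import *
s=arm.read_state();print(s['eef_pos'],s['opening'],s['grasp_force'])
print(goal([534,222.8,150],.011+np.pi))
E
```

```text
[440.14414321  93.54976585 155.37242851] 0.2031136122066047 59.141825437545776
(array([-75.2, 140.9,   6.2]), array([-0.006,  0.007, -1.719]))
```

Call:
step_arm(
  increments=[
    [-9,17,0,0,0,-0.18],
    [-18,35,0,0,0,-0.36],
    [-28,52,0,0,0,-0.54],
    [-38,70,0,0,0,-0.72],
    [-38,70,0,0,0,-0.86],
  ],
)

```text
t: 34.5
eef_pos: [485.4, 158.4, 150.2]
orientation: [1.119, -2.935, -0.0]
wrist_force: [-0.3, -1.1, -1.8]
opening: 0.204
grasp_force: 59.2
```

Call:
step_arm(
  increments=[
    [-20,4,0,0,0,-0.18],
    [-40,9,0,0,0,-0.36],
    [-60,13,0,0,0,-0.54],
    [-78,18,0,0,0,-0.72],
    [-78,18,0,0,0,-0.86],
  ],
)

```text
t: 35.12
eef_pos: [531.9, 223.4, 150.1]
orientation: [2.241, -2.201, -0.001]
wrist_force: [0.2, -0.3, -0.9]
opening: 0.204
grasp_force: 59.2
```

Call:
step_arm(
  increments=[
    [0,0,0,0,0,0],
    [0,0,0,0,0,0],
  ],
)

```text
t: 35.38
eef_pos: [531.5, 222.4, 150.7]
orientation: [2.23, -2.212, -0.0]
wrist_force: [-0.1, -0.1, -0.5]
opening: 0.202
grasp_force: 59.2
```

```bash
python3 - <<'E'
from h import *
s=arm.read_state();print(s['eef_pos'],s['opening'],s['grasp_force'])
c=look('wrist');pins(c,165,200);pins(c,95,120)
clips(c,100,128,60)
print(goal([534,222.8,70],.011+np.pi))
E
```

```text
[531.48045025 222.44277979 150.68274253] 0.2022321369931139 59.23647701740265
pin [312. 200.] 28267 (array([532. , 199.3]), np.float64(-1.557), 165.5, 30.2) [184.4 191.5 196.4]
pin [ 88. 211.] 15812 (array([653.9, 223.2]), np.float64(-1.563), 209.4, 30.8) [ 99.2 109.2 114.3]
pin [197. 193.] 13275 (array([593.1, 209.9]), np.float64(-1.55), 183.3, 30.2) [101.  109.4 114.4]
[ 87. 211.] 15297 [ 16. 131. 212.] (array([654. , 223.2]), np.float64(-1.563), 209.4, 30.7) [100.9 109.3 114.4]
[197. 193.] 13185 [ 16. 132. 182.] (array([593.1, 209.9]), np.float64(-1.55), 183.3, 30.2) [101.5 109.4 114.4]
[ 12. 154.] 451 [23.  9. 82.] (array([684.7, 168.1]), np.float64(-1.32), 9.5, 8.4) [100.1 106.9 116. ]
[136. 152.] 139 [ 21.   9. 178.] (array([624.6, 167.8]), np.float64(0.015), 8.5, 7.7) [100.  100.7 101.8]
[251. 152.] 145 [30.  9. 80.] (array([564.7, 167.5]), np.float64(0.004), 7.8, 7.3) [100.  100.6 101.7]
[374. 155.] 474 [ 23.  10. 137.] (array([503.4, 167.1]), np.float64(-0.004), 9.8, 8.2) [100.2 123.6 126.8]
[160. 336.] 75 [ 23.   9. 172.] (array([623.6, 277.5]), np.float64(1.567), 8.7, 6.4) [100.  100.6 101.7]
[ 44. 348.] 842 [23.5 10.  70. ] (array([684.6, 278.1]), np.float64(0.04), 11.2, 9.3) [100.2 115.5 126.4]
(array([-0.3, -2.5, 80.8]), array([ 0.   , -0.   , -0.002]))
```

Valley at 534.6 and pin at 532, so I shift 2 mm and lower.

Call:
step_arm(
  increments=[
    [0,-2,40,0,0,0],
    [0,-2,70,0,0,0],
    [0,-2,80,0,0,0],
    [0,-2,82,0,0,0],
    [0,-2,83,0,0,0],
  ],
)

```text
t: 36.05
eef_pos: [534.3, 222.8, 68.9]
orientation: [-2.233, 2.208, -0.001]
wrist_force: [-2.5, -1.4, 7.3]
opening: 0.206
grasp_force: 60.1
```

Call:
step_arm(
  increments=[
    [0,0,1,0,0,0],
    [0,0,1,0,0,0],
  ],
)

```text
t: 36.3
eef_pos: [534.4, 222.8, 68.8]
orientation: [-2.232, 2.208, -0.002]
wrist_force: [-3.1, -2.3, 13.2]
opening: 0.203
grasp_force: 60.9
```

Call:
step_arm(
  increments=[
    [0,0,0,0,0,0],
    [0,0,0,0,0,0],
    [0,0,0,0,0,0],
  ],
  gripper=0.42,
)

```text
t: 36.67
eef_pos: [533.8, 222.7, 67.0]
orientation: [-2.234, 2.209, -0.0]
wrist_force: [0.8, 0.7, -0.3]
opening: 0.421
grasp_force: 0.0
```

Call:
step_arm(
  increments=[
    [0,0,-40,0,0,0],
    [0,0,-90,0,0,0],
    [0,0,-110,0,0,0],
    [0,0,-110,0,0,0],
  ],
)

```text
t: 37.17
eef_pos: [534.5, 222.9, 178.0]
orientation: [-2.233, 2.207, -0.002]
wrist_force: [0.0, -0.7, -0.9]
opening: 0.42
grasp_force: 0.0
```

```bash
python3 - <<'E'
from h import *
s=arm.read_state();print(s['eef_pos'],s['joint_positions'].round(2))
c=look('wrist');pins(c,95,120)
print(goal([388,312.2,180],-.862+np.pi/2),goal([388,312.2,180],-.862-np.pi/2))
E
```

```text
[534.46652506 222.8795176  178.04446284] [ 0.25  0.36  0.02  1.23  0.   -1.33]
pin [117. 200.] 12496 (array([654. , 223.2]), np.float64(-1.56), 209.4, 30.9) [ 99.6 109.2 114.4]
pin [314. 207.] 12099 (array([534.2, 222.2]), np.float64(-1.561), 210.7, 29.9) [101.8 109.5 114.4]
pin [214. 176.] 10069 (array([594.2, 215.1]), np.float64(-1.564), 193.5, 30.1) [101.2 109.4 114.5]
(array([-91.2, 144.9,  -3.3]), array([-0.000e+00,  1.000e-03,  2.444e+00])) (array([-91.2, 144.9,  -3.3]), array([-0.001, -0.   , -0.697]))
```

Call:
step_arm(
  increments=[
    [-23,36,0,0,0,-0.18],
    [-46,72,0,0,0,-0.36],
    [-69,108,0,0,0,-0.54],
    [-91,145,0,0,0,-0.697],
    [-91,145,0,0,0,-0.697],
  ],
)

```text
t: 37.85
eef_pos: [385.1, 312.6, 175.8]
orientation: [2.855, -1.306, -0.002]
wrist_force: [-0.0, 0.2, -0.3]
opening: 0.415
grasp_force: 0.0
```

Call:
step_arm(
  increments=[
    [0,0,0,0,0,0],
    [0,0,0,0,0,0],
  ],
)

```text
t: 38.1
eef_pos: [388.3, 311.5, 176.4]
orientation: [2.852, -1.316, -0.0]
wrist_force: [0.1, -0.4, -0.4]
opening: 0.42
grasp_force: 0.0
```

```bash
python3 - <<'E'
from h import *
s=arm.read_state();print(s['eef_pos'],s['joint_positions'].round(2))
c=look('wrist','pics/w7.png');P=c['P'];z=P[...,2];V=c['hsv'][...,2]
reg=np.zeros(z.shape,bool);reg[:330]=1
b=reg&(z>38)&(z<100)&(np.hypot(P[...,0]-388,P[...,1]-312)<95);print('box',rect(P[b][:,:2]))
h=reg&(z>75)&(z<100)&(np.hypot(P[...,0]-388,P[...,1]-312)<40);print('handle',rect(P[h][:,:2]),np.percentile(P[h][:,2],[50,98]))
w=h&(V>110);print('ptr',w.sum(),P[w].mean(0), rect(P[w][:,:2]))
d=reg&(z>53)&(z<64)&(np.hypot(P[...,0]-388,P[...,1]-312)<40);print('disc',rect(P[d][:,:2]))
m=reg&(z>40)&(z<50)&(V<90)&(np.hypot(P[...,0]-388,P[...,1]-312)<58)
c0=np.array(rect(P[b][:,:2])[0])
for k,ce,n in blobs(m,6):
  q=P[k][:,:2].mean(0)-c0;print('mark',ce,n,np.hypot(*q).round(1),'cw from world -x',np.arctan2(q[1],-q[0]).round(3))
t=look('top');pins(t,95,120);print('hung');t['P'][:195]=0;t['P'][270:]=0;t['P'][:,:325]=0;t['P'][:,490:]=0;clips(t,108,122,40)
E
```

```text
[388.32917032 311.53635794 176.35040777] [ 0.51  0.23 -0.18  1.17 -0.   -1.76]
box (array([390.2, 313.2]), np.float64(-0.056), 121.8, 120.2)
handle (array([389.9, 312.8]), np.float64(-0.889), 41.1, 14.0) [89.19771239 90.75388538]
ptr 88 [381.87261918 322.61406217  89.72121302] (array([380.1, 320.7]), np.float64(-0.869), 16.4, 8.0)
disc (array([390.9, 310.3]), np.float64(0.707), 60.3, 53.5)
mark [295. 164.] 16 39.4 cw from world -x -2.555
mark [324. 163.] 30 39.7 cw from world -x -2.022
mark [348. 177.] 16 39.6 cw from world -x -1.498
mark [271. 179.] 15 39.3 cw from world -x -3.089
mark [258. 203.] 15 39.5 cw from world -x 2.661
mark [253. 232.] 135 45.4 cw from world -x 2.136
mark [348. 250.] 11 40.2 cw from world -x 0.065
mark [274. 252.] 20 40.9 cw from world -x 1.611
mark [298. 263.] 14 40.2 cw from world -x 1.094
mark [325. 263.] 11 40.6 cw from world -x 0.579
pin [ 54. 162.] 753 (array([656.2, 689.3]), np.float64(-0.04), 295.4, 16.6) [ 95.4 108.4 119.7]
pin [246. 195.] 825 (array([652.5, 222.6]), np.float64(-1.557), 210.4, 29.9) [ 98.3 107.9 114.6]
pin [241. 219.] 835 (array([592.2, 222.6]), np.float64(-1.563), 210.3, 29.4) [ 98.7 108.  114.3]
pin [237. 244.] 861 (array([532.8, 221.3]), np.float64(-1.558), 210.9, 30.2) [ 98.9 108.  114.6]
hung
[376. 222.] 275 [162.  12. 145.] (array([634. , -88.4]), np.float64(1.496), 43.4, 35.9) [108.5 112.  119.8]
[404. 228.] 272 [162.  11. 142.] (array([ 631. , -156.4]), np.float64(1.499), 43.8, 36.1) [108.4 112.5 120.5]
[434. 235.] 274 [156.  11. 142.] (array([ 625.4, -226.6]), np.float64(1.513), 45.6, 36.0) [108.5 112.3 120.2]
```

View pics/w7.png

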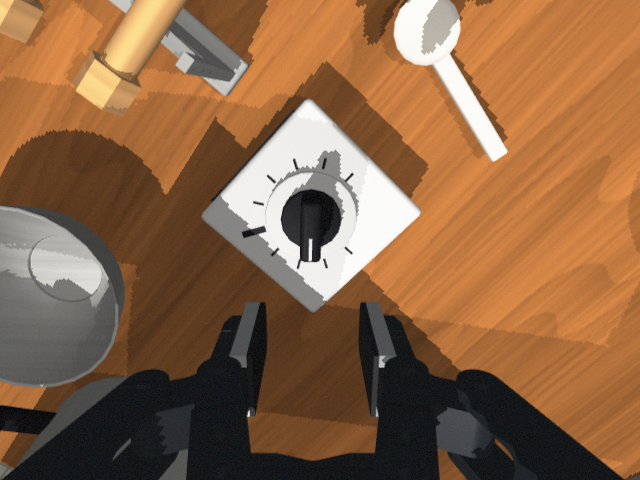

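The dial is at (310,215), with its white pointer down at (310,250). The long thick mark is at (253,232), world cw 2.14. The handle now stands at cw 0.88, so it must turn +1.265. All pins and clips are in place.

Call:
step_arm(
  increments=[
    [0,-1,50,0,0,0.02],
    [0,-1,100,0,0,0.02],
    [0,-1,128,0,0,0.02],
    [0,-1,135,0,0,0.02],
    [0,-1,135,0,0,0.02],
  ],
)

```text
t: 38.83
eef_pos: [388.9, 312.6, 42.3]
orientation: [-2.84, 1.342, -0.0]
wrist_force: [0.2, -0.3, 0.3]
opening: 0.424
grasp_force: 0.0
```

Call:
step_arm(
  increments=[
    [0,0,0,0,0,0],
    [0,0,0,0,0,0],
    [0,0,0,0,0,0],
    [0,0,0,0,0,0],
  ],
  gripper=0.0,
)

```text
t: 39.33
eef_pos: [389.0, 312.8, 43.2]
orientation: [-2.84, 1.341, -0.002]
wrist_force: [-0.9, -2.1, 7.9]
opening: 0.151
grasp_force: 58.5
```

Call:
step_arm(
  increments=[
    [0,0,0,0,0,0.14],
    [0,0,0,0,0,0.28],
    [0,0,0,0,0,0.42],
    [0,0,0,0,0,0.56],
    [0,0,0,0,0,0.65],
  ],
)

```text
t: 39.95
eef_pos: [388.9, 312.7, 43.2]
orientation: [-2.259, 2.182, -0.001]
wrist_force: [-2.9, -2.3, 9.5]
opening: 0.146
grasp_force: 58.8
```

Call:
step_arm(
  increments=[
    [0,0,0,0,0,0.14],
    [0,0,0,0,0,0.28],
    [0,0,0,0,0,0.42],
    [0,0,0,0,0,0.54],
    [0,0,0,0,0,0.615],
  ],
)

```text
t: 40.58
eef_pos: [388.7, 312.8, 43.2]
orientation: [-1.493, 2.763, -0.0]
wrist_force: [-4.3, -2.6, 10.8]
opening: 0.15
grasp_force: 58.9
```

Call:
step_arm(
  increments=[
    [0,0,0,0,0,0],
    [0,0,0,0,0,0],
    [0,0,0,0,0,0],
  ],
)

```text
t: 40.95
eef_pos: [388.7, 312.7, 43.2]
orientation: [-1.497, 2.76, -0.0]
wrist_force: [-3.9, -2.2, 10.3]
opening: 0.149
grasp_force: 58.9
```

Call:
step_arm(
  increments=[
    [0,0,0,0,0,0],
    [0,0,0,0,0,0],
    [0,0,0,0,0,0],
  ],
  gripper=0.45,
)

```text
t: 41.32
eef_pos: [388.6, 312.7, 42.0]
orientation: [-1.498, 2.761, 0.0]
wrist_force: [0.5, 0.1, -0.5]
opening: 0.449
grasp_force: 0.0
```

Call:
step_arm(
  increments=[
    [0,0,-50,0,0,0],
    [0,0,-110,0,0,0],
    [0,0,-140,0,0,0],
    [0,0,-140,0,0,0],
    [0,0,-140,0,0,0],
  ],
)

```text
t: 41.95
eef_pos: [388.2, 312.5, 181.1]
orientation: [1.498, -2.761, 0.0]
wrist_force: [0.8, -0.7, -0.1]
opening: 0.448
grasp_force: 0.0
```

```bash
cat >dial.py <<'E'
from h import *
s=arm.read_state();print(s['t'],s['eef_pos'],s['grasp_force'],s['opening'])
c=look('wrist','pics/w8.png');P=c['P'];z=P[...,2];V=c['hsv'][...,2]
reg=np.zeros(z.shape,bool);reg[:330]=1;D=np.hypot(P[...,0]-389,P[...,1]-312.5)
b=reg&(z>38)&(z<100)&(D<95);print('box',rect(P[b][:,:2]))
h=reg&(z>75)&(z<100)&(D<40);r=rect(P[h][:,:2]);print('handle',r,'cw',-r[1],-r[1]+np.pi)
w=h&(V>110);print('ptr',w.sum(),P[w].mean(0))
m=reg&(z>40)&(z<50)&(V<90)&(D<58);c0=np.array(r[0])
for k,ce,n in blobs(m,40):
  q=P[k][:,:2].mean(0)-c0;print('mark',ce,n,np.arctan2(q[1],-q[0]).round(3))
t=look('top');pins(t,95,120);print('hung');t['P'][:195]=0;t['P'][270:]=0;t['P'][:,:325]=0;t['P'][:,490:]=0;clips(t,108,122,40)
E
python3 dial.py
```

```text
41.95 [388.16070267 312.48650871 181.07067744] 0.0 0.44828286755207525
box (array([390. , 312.8]), np.float64(-0.059), 121.8, 119.2)
handle (array([389. , 312.8]), np.float64(0.993), 41.3, 13.6) cw -0.993 2.1485926535897932
ptr 79 [395.58400325 322.97172739  89.93296387]
mark [312. 269.] 132 2.152
pin [246. 195.] 822 (array([652.2, 222.5]), np.float64(-1.56), 210.5, 29.7) [ 97.8 107.7 114.1]
pin [241. 219.] 839 (array([592.2, 222.8]), np.float64(-1.559), 210.8, 29.9) [ 98.8 107.9 114.3]
pin [237. 244.] 852 (array([532.5, 220.9]), np.float64(-1.56), 210.6, 29.7) [ 99.5 108.  114.4]
hung
[375. 222.] 270 [163.  12. 145.] (array([633.7, -88.3]), np.float64(1.491), 44.0, 35.6) [108.3 112.1 120.5]
[404. 228.] 273 [160.  11. 142.] (array([ 630.2, -154.3]), np.float64(1.532), 48.4, 36.8) [108.3 112.5 120. ]
[434. 235.] 284 [159.  11. 141.] (array([ 625.3, -227.3]), np.float64(1.484), 45.9, 36.5) [108.4 112.2 120.6]
```

View pics/w8.png

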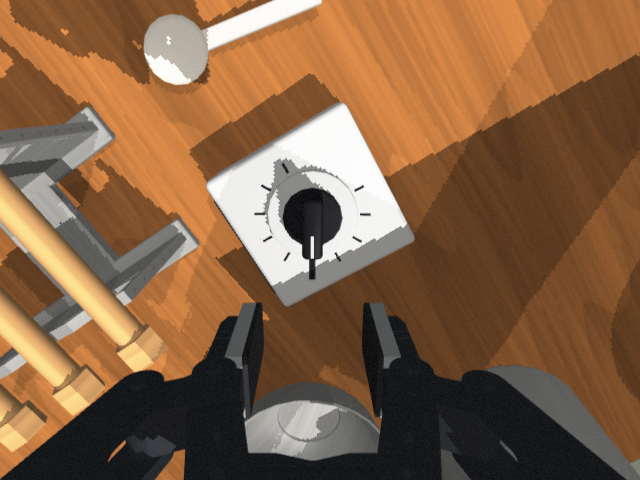

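The pointer at (312,245) lines up with the thick mark at (312,269), measured at 2.149 and 2.152 rad. All pins and clips are in place, and the gripper is open and clear.

```bash
python3 -c "
from rig import arm
print(arm.job_done())"
```

```text
the job is handed in; nothing more can be done
None
```

The job is handed in: all three pins lie in the valleys, all three grey clips hang astride the rail, and the dial is at the 40-minute mark; the hand-in returned no verdict.

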